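# Pack the vial carrier on the slanted stand and close the keeper

### The job

Choose the two packers from the caddy that together fill the gap between the lip and the vial carrier on the slanted stand, and set them side by side fully down in it, tabs outward, without forcing; leave the other packers in the caddy. Then slide the orange-tabbed keeper along its bar until the leading face of its collar just meets the near edge of the red band, and let go. Leave everything else on the bench where it stands.

Things in the scene. Friction and masses are not known exactly. Their poses are not given: they have to be found in the camera images.
- slot (a point): Middle of the flat floor of the gap to be packed, 80 mm above the table, on a bed sloping 30 deg, rising away from the robot. x: up the slope, across the gap; y: level, along the gap, to the left; z: out of the gap, square to the bed, so leaning 30 deg from vertical towards the robot. Packers go in along -z. The gap is 32.8 mm across: x from -16.4 to +16.4 mm.
- stand: Fixed white stand with the sloping bed. Beside the gap, in slot axes: aluminium lip 8 mm thick, 30 mm high on the low side; dark steel carrier 30 mm high on the high side, its black-capped vials reaching 46 mm from x = 60 mm on; side wall 26 mm high at y = +25 mm; open at -y until the keeper closes it. Origin on the table straight below point slot; z up.
- mark (a point): Red band, 12 mm long, on the 12 mm steel guide bar that runs along y below the lip (in slot axes at x = -56, z = 18 mm). Point: on the bar's axis at the band's -y edge, the edge nearer the parked keeper. Axes as for slot.
- keeper (a joint): Travel in m of the keeper along the bar: 0 parked at the -y end, growing towards +y; its face meets the band's edge at 0.120, hard stop at 0.132. About 2 N of friction; it stays where it is left.
- keeper_grip (a point): In the keeper's orange grip tab (14 mm thick along y, 20 mm along x), 14 mm below its flat top and 15 mm above the black collar it stands on (26 mm across, 24 mm long, round the bar). Axes as for slot. An aluminium arm, 6 mm thick, runs from the collar up the slope; at the mark it closes the gap's open side.
- keeper_face (a point): Centre of the collar's leading (+y) flat face, on the bar's axis, 12 mm ahead of the grip tab's middle in y.
- packer_yellow_mid (a point): Yellow plastic packer, 10 mm thick, standing upright in a slot of the grey caddy. Plate 44 mm wide, 32 mm high (lowest 4 mm stepped in 1.5 mm all round), with a centred grip tab on top 30 mm wide, 30 mm high, 7 mm thick; 62 mm high in all. Point: its centre, 31 mm above the underside; x along thickness, y along width, z to the tab. 25 to 85 g.
- packer_white_mid (a point): White plastic packer, 15 mm thick, standing upright in a slot of the grey caddy. Plate 44 mm wide, 32 mm high (lowest 4 mm stepped in 1.5 mm all round), with a centred grip tab on top 30 mm wide, 30 mm high, 7 mm thick; 62 mm high in all. Point: its centre, 31 mm above the underside; x along thickness, y along width, z to the tab. 25 to 85 g.
- packer_blue_mid (a point): Blue plastic packer, 21 mm thick, standing upright in a slot of the grey caddy. Plate 44 mm wide, 32 mm high (lowest 4 mm stepped in 1.5 mm all round), with a centred grip tab on top 30 mm wide, 30 mm high, 7 mm thick; 62 mm high in all. Point: its centre, 31 mm above the underside; x along thickness, y along width, z to the tab. 25 to 85 g.
- packer_green_mid (a point): Green plastic packer, 28 mm thick, standing upright in a slot of the grey caddy. Plate 44 mm wide, 32 mm high (lowest 4 mm stepped in 1.5 mm all round), with a centred grip tab on top 30 mm wide, 30 mm high, 7 mm thick; 62 mm high in all. Point: its centre, 31 mm above the underside; x along thickness, y along width, z to the tab. 25 to 85 g.
- caddy: Fixed grey caddy on the table, 168 x 60 mm, 24 mm high, four slots in a row along its x (pitch 40 mm, each 32 x 48 mm, floor 6 mm above the table), one packer loose in each in any order. Origin at the centre of its underside.
- dish_blue: Blue closed culture dish, 92 mm across, 18 mm high; a bystander. Origin at the centre of its underside.
- dish_pink: Reddish closed culture dish, 92 mm across, 18 mm high; a bystander. Origin at the centre of its underside.
- flask: Amber conical flask, 72 mm across, 98 mm high; a bystander. Origin at the centre of its underside.
- beaker: Clear glass beaker, 90 mm across, 120 mm high; a bystander. Origin at the centre of its underside.
- bottle: White bottle with blue cap, 60 mm across, 150 mm high; a bystander. Origin at the centre of its underside.
- jar: Amber jar with black cap, 60 mm across, 70 mm high; a bystander. Origin at the centre of its underside.

How it is judged:
By the outcome, as a careful person would: the job done as asked, in the order asked, and still so for the second after the job is handed in, with the robot touching nothing.
It also fails if it takes over 70 s, if anything falls off the work surface, if the arm or the gripper's body presses on something with over 40 N, if the wrist force passes 120 N, or if a joint passes its speed limit or range.

### The arm

A 7-joint arm with a two-finger parallel gripper is mounted at the origin on the work surface. World frame = base frame: x ahead of the robot, y to its left, z up, the work surface at z = 0. Lengths are in m, angles in degrees, forces in N, time in s.
With the tool pointing down it reaches from about 0.425 to 0.875 m from the base axis. Payload 4.7 kg.
Tool frame: the origin (TCP) lies between the finger pads; the fingertips stand 19 mm ahead of it and the grasp point (between the pads) is the TCP; x points along the fingers, z is the direction in which the jaws open and shut, and the axes are right-handed (so a half turn about x gives the same grasp; the last joint's range is limited). The gripper opens to 87 mm and grips with 3 to 60 N. Pads are 19 mm wide; open, the fingers measure 117 mm over their backs; the gripper's body (75 mm by 190 mm) begins 51 mm behind the grasp point.
Start: joints at [68.13, 18.392, -4.016, 83.108, 1.295, 78.541, -3.26], TCP at [0.251, -0.6, 0.242] pointing down, gripper open.
Joint ranges: [-163.93, 163.93], [-17.29, 119.83], [-79.2, 71.16], [3.27, 140.29], [-89.18, 269.18], [5.43, 117.66], [-154.24, 154.24]. Speed limits (degrees/s): [147.25, 147.25, 180, 180, 180, 180, 180].

### API

Orientations are given as [roll, pitch, yaw] about the fixed x, y, z axes, in that order (R = Rz(yaw) Ry(pitch) Rx(roll)).
In Python, from cell import monitor, read_camera, camera_model, env, regions_of gives the robot as it stands. The module is installed in compiled form; this text tells all that it offers.
- The arm moves only by the tool step_arm, never from a script. Its argument "deltas" is a list of rows, each a list of 5 numbers: the gripper's target within -1 to 1 (fully open at 1, half-way at 0, shut at -1), then the shift along the tool's x, y, z in m, then the turn about the tool's x in degrees. A call has 1 to 12 rows; each row is the pose to reach, as a shift and turn from the pose commanded when the call began, along the tool's axes at that moment; what a row does not reach only later rows make up. A row lasts 1/8 s, in which the tool goes at most 62.5 mm and 10.7 degrees, less where a joint would pass 70% of its speed; a pose out of reach is approached as far as the arm can. A call with a gripper value outside its range is refused whole. The fingers move at their own pace and stop on an object; "newtons" is the grip in N (left out, the last holds). Time passes only in rows, so rows that repeat a pose let the fingers close. It gives the time, the measured TCP pose, the force and the opening at its end, in the units of the state.
- monitor.get_obs(): the state, without advancing time (a new reading comes with each control period).
- read_camera(name): name is "scene" or "top" or "wrist"; returns (picture, depth): 420x560x3 uint8, red, green, blue; 420x560 float32, m along the optical axis (not along the pixel's ray), 0 where there is no reading.
- camera_model(name): a dict with "fx", "fy", "cx", "cy" (pixels), "xyz" and "attitude" of the camera in the world. Camera axes: x right, y down, z forward; pixel columns grow to the right and rows downward; lengths in m; the calibration is good to about 2 mm. A picture is of the moment at which its call begins: read the wrist's pose just before it. camera_model takes no time and is no camera call; for the wrist camera it gives the pose at the moment of the call.
- env.sign_off(): hands the job in, once; it reports no verdict.
Trained networks look in the newest picture that a camera, given by its name, has taken for a name from the list of things; names that differ only in an ending like _2 or _b are one class to them, and where a whole thing is asked for, a point or a joint stands for the part that bears it (a point fixed in the world has none). Each returns a list of dicts, best first, with "p" (0 to 1); they miss things now and then, are a little off and sometimes report something else, mostly with a low value. They report only what shows in the picture. A call takes as long as a camera call.
- regions_of(camera, thing): "pixels" (420x560 bool, what is visible of it) and "pixel" ([column, row] in pixels, amid what is visible of it).
The state is a dict: "time_s": time; "qpos": joint angles; "joint_velocities": joint speeds; "effort": joint torques, N m; "tool_pos": TCP position; "tool_rot": TCP orientation; "force": force on the tool from outside, world axes, zero at the start; "wrist_torque": the same for the moment, N m; "grip_width": finger opening in m.
Only numpy, scipy, OpenCV 4.12 (cv2) and the standard library are available. Lean on these libraries where they do the work, as an engineer would, in place of code of your own. Each camera call takes 0.05 s, during which the arm holds its last target. There are 200 camera calls.

## Working session

There is one attempt and no reset: what is moved stays moved. The work goes in short steps, Python scripts to look and compute and a tool call to move; the robot and the scene stay as the last step left them, time stands still between calls to the robot, and variables do not carry over. Pictures are saved under pics/ and viewed, about 8 in all and at most 12, crops included, and the job is handed in when it is done.

Besides the shell and the picture viewer there is one more tool, called in YAML: its name, and indented under it one key for each argument. step_arm: Moves the arm, as the interface text tells. Its arguments: {"type":"object","properties":{"deltas":{"type":"array"},"newtons":{"type":"number"}},"required":["deltas"]}

```bash
mkdir -p pics; cat > h.py <<'E'
import numpy as np,cv2
from scipy.spatial.transform import Rotation as R
from cell import monitor, read_camera, camera_model, env, regions_of
def att(m):
    a=np.array(m["attitude"],float)
    return a if a.shape==(3,3) else R.from_euler('xyz',a,degrees=True).as_matrix()
def cloud(d,m):
    v,u=np.mgrid[0:d.shape[0],0:d.shape[1]]
    P=np.stack([(u-m["cx"])*d/m["fx"],(v-m["cy"])*d/m["fy"],d],-1)
    return P@att(m).T+np.array(m["xyz"])
def proj(p,m):
    q=(np.atleast_2d(p)-np.array(m["xyz"]))@att(m)
    return np.c_[m["fx"]*q[:,0]/q[:,2]+m["cx"],m["fy"]*q[:,1]/q[:,2]+m["cy"]]
def save(n,im,s=1): cv2.imwrite("pics/"+n,cv2.resize(im[...,::-1],None,fx=s,fy=s,interpolation=cv2.INTER_CUBIC))
E
python3 - <<'E'
from h import *
o=monitor.get_obs();print({k:np.round(v,3) for k,v in o.items()})
ims=[]
for c in("scene","top"):
    im,d=read_camera(c);m=camera_model(c);print(c,m);P=cloud(d,m);save(c+"0.png",im,1.4);np.savez(c+"0.npz",im=im,d=d)
    for t in["packer_yellow_mid","packer_blue_mid","packer_white_mid","packer_green_mid","caddy","stand","keeper","mark","bottle","beaker","flask","jar","dish_blue","dish_pink"]:
        try:
            for r in regions_of(c,t)[:2]:
                q=P[r["pixels"]&(d>0)];print(t,round(r["p"],2),np.round(r["pixel"]),len(q),np.round(np.percentile(q,[2,50,98],axis=0),3).tolist() if len(q) else'')
        except Exception as e: print(t,e)
E
```

```text
{'time_s': np.float64(0.0), 'qpos': array([68.132, 18.441, -4.016, 83.174,  1.296, 78.541, -3.262]), 'joint_velocities': array([-0.082,  0.004,  0.126, -0.082,  0.01 ,  0.072, -0.016]), 'effort': array([ 0.0000e+00, -4.9128e+01, -4.0400e-01, -3.1253e+01, -6.4000e-02,
        4.4000e-02,  0.0000e+00]), 'tool_pos': array([ 0.25 , -0.599,  0.24 ]), 'tool_rot': array([-176.555,   89.889,  116.122]), 'force': array([ 0.287, -0.734,  0.534]), 'wrist_torque': array([-0.038,  0.038, -0.026]), 'grip_width': np.float64(0.087)}
scene {'fx': 378.8766145306596, 'fy': 378.8766145306596, 'cx': 279.43319620830766, 'cy': 212.22128978171867, 'xyz': array([0.99758552, 0.66511153, 0.66932932]), 'attitude': array([-125.80424266,   -0.81888675,  149.24475433])}
packer_yellow_mid 0.63 [313. 282.] 267 [[0.589, 0.128, -0.0], [0.616, 0.184, 0.037], [0.619, 0.204, 0.069]]
packer_blue_mid 0.75 [351. 260.] 253 [[0.487, 0.168, 0.021], [0.497, 0.192, 0.039], [0.505, 0.208, 0.068]]
packer_blue_mid 0.29 [224. 289.] 886 [[0.766, 0.084, 0.006], [0.797, 0.106, 0.038], [0.823, 0.126, 0.098]]
packer_white_mid 0.71 [270. 
[... 2326 characters left out ...]
1, 0.109]]
mark 0.82 [331. 202.] 4218 [[0.491, -0.283, 0.048], [0.575, -0.167, 0.102], [0.655, -0.048, 0.154]]
bottle 0.75 [152. 246.] 375 [[0.4, 0.383, 0.02], [0.427, 0.399, 0.102], [0.451, 0.428, 0.153]]
beaker 0.65 [408. 186.] 742 [[0.581, -0.466, -0.002], [0.624, -0.442, 0.054], [0.66, -0.383, 0.122]]
flask 0.62 [250. 135.] 342 [[0.758, 0.059, 0.008], [0.781, 0.088, 0.036], [0.815, 0.124, 0.101]]
jar 0.64 [161. 182.] 318 [[0.598, 0.369, 0.001], [0.624, 0.388, 0.066], [0.65, 0.418, 0.075]]
dish_blue 0.64 [263. 259.] 586 [[0.338, 0.012, 0.01], [0.381, 0.053, 0.017], [0.421, 0.092, 0.024]]
dish_pink 0.87 [371. 272.] 612 [[0.297, -0.347, 0.002], [0.34, -0.307, 0.017], [0.382, -0.267, 0.024]]
```

View pics/scene0.png

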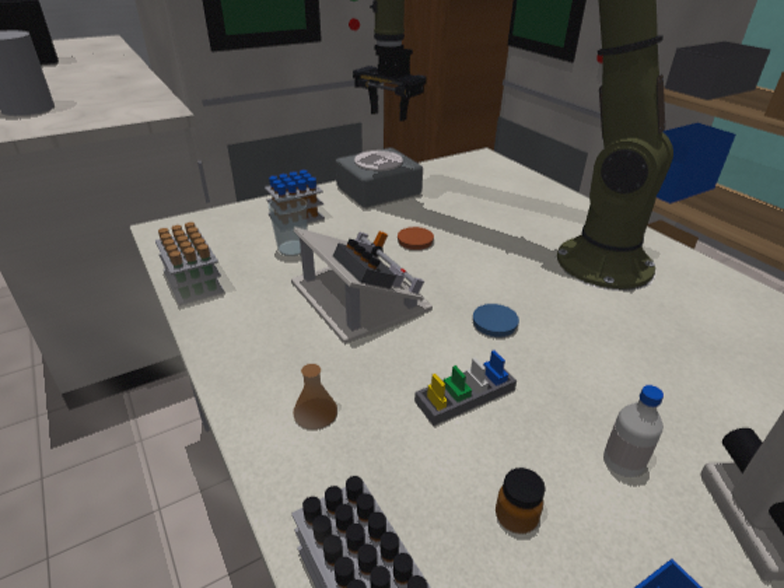

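View pics/top0.png

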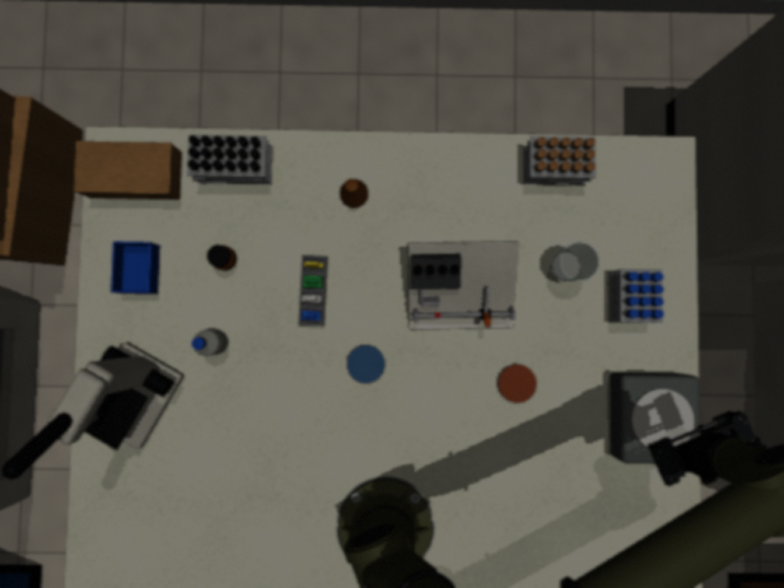

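step_arm:
  deltas:
    - [1,-0.06,0.04,-0.03,5]
    - [1,-0.16,0.428,-0.298,22.7]
    - [1,-0.16,0.428,-0.298,22.7]
    - [1,-0.16,0.428,-0.298,22.7]
    - [1,-0.16,0.428,-0.298,22.7]
    - [1,-0.16,0.428,-0.298,22.7]
    - [1,-0.16,0.428,-0.298,22.7]
    - [1,-0.16,0.428,-0.298,22.7]
    - [1,-0.16,0.428,-0.298,22.7]
    - [1,-0.16,0.428,-0.298,22.7]
    - [1,-0.16,0.428,-0.298,22.7]
    - [1,-0.16,0.428,-0.298,22.7]
  newtons: 10

```text
time_s: 3.0
tool_pos: [0.5298, -0.1616, 0.4011]
tool_rot: [-59.5, 89.9, -149.7]
force: [-1.2, -0.6, -0.4]
grip_width: 0.0869
```

```bash
python3 - <<'E'
from h import *
o=monitor.get_obs();print({k:np.round(o[k],3) for k in("time_s","tool_pos","tool_rot","force")})
m=camera_model("wrist");im,d=read_camera("wrist");save("w1.png",im,1.4);np.savez("w1.npz",im=im,d=d,**m);print(m)
P=cloud(d,m)
for t in["keeper","keeper_grip","mark","stand","slot"]:
  try:
    for r in regions_of("wrist",t)[:2]:
      q=P[r["pixels"]&(d>0)];print(t,round(r["p"],2),np.round(r["pixel"]),len(q),np.round(np.percentile(q,[2,50,98],axis=0),3).tolist())
  except Exception as e: print(t,e)
E
```

```text
{'time_s': np.float64(3.0), 'tool_pos': array([ 0.53 , -0.162,  0.401]), 'tool_rot': array([ -59.541,   89.939, -149.741]), 'force': array([-1.237, -0.584, -0.379])}
{'fx': 344.2662058611659, 'fy': 344.2662058611659, 'cx': 285.6417867361242, 'cy': 210.25401882420462, 'xyz': array([ 0.60283939, -0.1634009 ,  0.54376564]), 'attitude': array([ 1.64301960e+02, -5.46864191e-02, -9.01625185e+01])}
keeper 0.93 [332. 186.] 791 [[0.475, -0.236, 0.012], [0.507, -0.223, 0.088], [0.562, -0.214, 0.108]]
keeper_grip 0.76 [334. 192.] 626 [[0.477, -0.236, 0.072], [0.504, -0.224, 0.092], [0.556, -0.215, 0.108]]
mark 0.83 [294. 123.] 26480 [[0.496, -0.286, 0.051], [0.593, -0.17, 0.116], [0.658, -0.055, 0.155]]
mark 0.39 [330. 187.] 622 [[0.477, -0.236, 0.072], [0.504, -0.224, 0.092], [0.56, -0.215, 0.108]]
stand 0.89 [292. 124.] 27439 [[0.475, -0.286, 0.012], [0.59, -0.17, 0.114], [0.657, -0.056, 0.155]]
stand 0.27 [336. 192.] 710 [[0.475, -0.236, 0.07], [0.504, -0.224, 0.093], [0.562, -0.214, 0.108]]
slot 0.92 [291. 126.] 26716 [[0.495, -0.286, 0.05], [0.592, -0.17, 0.115], [0.658, -0.055, 0.155]]
```

View pics/w1.png

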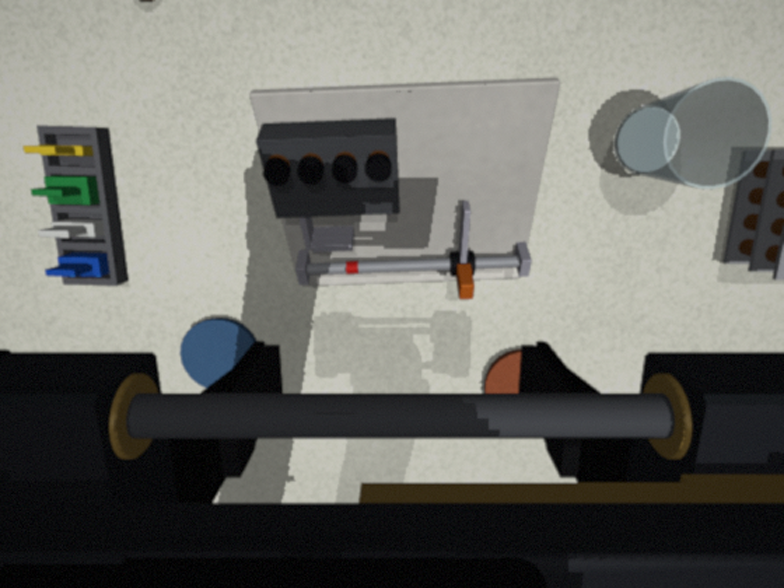

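```bash
cat >> h.py <<'E'
def frame(yaw,o):
    y=np.radians(yaw);c,s=np.cos(np.pi/6),.5
    X=np.array([c*np.cos(y),c*np.sin(y),s]);Y=np.array([-np.sin(y),np.cos(y),0]);return np.c_[X,Y,np.cross(X,Y)],np.array(o)
E
python3 - <<'E'
from h import *
f=np.load("w1.npz");m={k:f[k] for k in("fx","fy","cx","cy","xyz","attitude")};d=f["d"];im=f["im"];P=cloud(d,m)
# bed plane: bare part
roi=np.zeros(d.shape,bool);roi[75:120,310:380]=1
q=P[roi&(d>0)]
c=q.mean(0);n=np.linalg.svd(q-c)[2][2];n*=np.sign(n[2]);r=(q-c)@n
print("plane n",n,"slope",np.degrees(np.arccos(n[2])),"yaw",np.degrees(np.arctan2(-n[1],-n[0])),"rms",r.std())
print("bed z at",c)
hsv=cv2.cvtColor(im,cv2.COLOR_RGB2HSV)
red=((hsv[...,0]<5)|(hsv[...,0]>175))&(hsv[...,1]>180)&(hsv[...,2]>90);red[250:]=0;red[:160]=0
org=(hsv[...,0]>5)&(hsv[...,0]<16)&(hsv[...,1]>180)&(hsv[...,2]>90);org[250:]=0;org[:160]=0;org[:,300:]&=True
for nme,k in(("red",red),("org",org)):
    p=P[k&(d>0)];print(nme,k.sum(),np.round(np.percentile(p,[2,50,98],axis=0),4).tolist(),np.argwhere(k).min(0),np.argwhere(k).max(0))
# bar direction: ridge of height per column
S,_=frame(0,[0,0,0])
pts=[]
for u in list(range(226,246))+list(range(260,315))+list(range(340,368)):
    col=P[175:205,u]; h=col@S[:,2]; i=np.argmax(h); pts.append(col[i])
pts=np.array(pts);a=np.polyfit(pts[:,1],pts[:,0],1);rr=pts[:,0]-np.polyval(a,pts[:,1])
k=abs(rr)<.004;a=np.polyfit(pts[k,1],pts[k,0],1);print("bar yaw",np.degrees(np.arctan(-a[0])),"x at y=-.15",np.polyval(a,-.15),"z",np.median(pts[:,2]),k.sum())
E
```

```text
plane n [-0.49972702 -0.017842    0.86599917] slope 30.003005800362192 yaw 2.0447907501676483 rms 0.0007534924400055768
bed z at [ 0.62103803 -0.23361274  0.11524687]
red 53 [[0.4944, -0.1193, 0.0705], [0.4999, -0.1151, 0.0731], [0.5041, -0.1108, 0.0751]] [187 248] [194 254]
org 211 [[0.4759, -0.2311, 0.0835], [0.4927, -0.2253, 0.1009], [0.5034, -0.2196, 0.1077]] [189 327] [212 337]
bar yaw -8.16937860039226 x at y=-.15 0.5168439633153912 z 0.07371778130393686 25
```

step_arm:
  deltas:
    - [1,0.06,-0.04,-0.025,0]
    - [1,0.12,-0.08,-0.05,0]
    - [1,0.12,-0.08,-0.05,0]
    - [1,0.12,-0.08,-0.05,0]
    - [1,0.12,-0.08,-0.05,0]

```text
time_s: 3.92
tool_pos: [0.4519, -0.1104, 0.2831]
tool_rot: [71.5, 89.8, -18.5]
force: [0.3, 0.2, -0.1]
grip_width: 0.0868
```

```bash
python3 - <<'E'
from h import *
o=monitor.get_obs();print({k:np.round(o[k],4) for k in("time_s","tool_pos","tool_rot","force")})
m=camera_model("wrist");im,d=read_camera("wrist");save("w2.png",im,1.4);np.savez("w2.npz",im=im,d=d,**m);print(m["xyz"],m["attitude"])
E
```

```text
{'time_s': np.float64(3.925), 'tool_pos': array([ 0.4519, -0.1104,  0.2831]), 'tool_rot': array([ 71.5498,  89.8312, -18.4976]), 'force': array([ 0.3483,  0.1626, -0.0914])}
[ 0.52442742 -0.11195417  0.42598171] [ 1.64512501e+02 -7.69380968e-02 -9.00087948e+01]
```

View pics/w2.png

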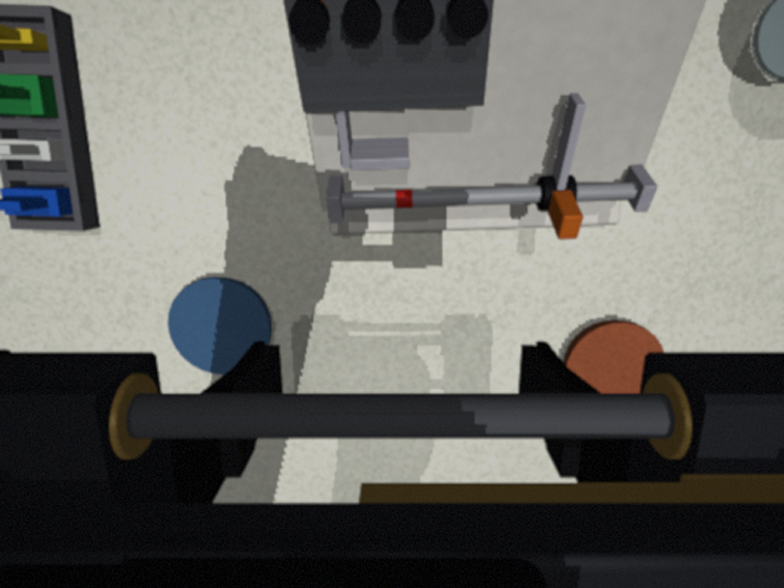

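```bash
python3 - <<'E'
from h import *
f=np.load("w2.npz");m={k:f[k] for k in("fx","fy","cx","cy","xyz","attitude")};d=f["d"];im=f["im"];P=cloud(d,m)
roi=np.zeros(d.shape,bool);roi[20:60,365:395]=1;roi[100:125,340:380]=1
q=P[roi&(d>0)]
for _ in range(3):
    c=q.mean(0);n=np.linalg.svd(q-c)[2][2];n*=np.sign(n[2]);r=(q-c)@n;q=q[abs(r)<.002]
print("slope",np.degrees(np.arccos(n[2])),"yaw",np.degrees(np.arctan2(-n[1],-n[0])),r.std(),len(q),c)
yaw=2.04;S,_=frame(yaw,0)
z0=c@S[:,2]
# provisional origin: bed point with height .08 at y'=-0.1
L=P@S; L[...,2]-=z0
# along x such that world z=.08 at z'=0: world z = x'*.5+ (z'+z0)*.866
x0=(.08-z0*np.cos(np.pi/6))/.5; L[...,0]-=x0
print("x0",x0,"z0",z0)
L*=1000
ok=d>0
def st(mask,nm):
    p=L[mask&ok];print(nm,len(p),np.round(np.percentile(p,[1,5,50,95,99],axis=0),1).tolist())
Y=L[...,1];X=L[...,0];Z=L[...,2]
reg=np.zeros(d.shape,bool);reg[:160,200:360]=1
near=reg&(Y>-175)&(Y<-40)
st(near&(abs(Z-30)<3)&(X<0)&(X>-35),"lip top")
st(near&(abs(Z-30)<3)&(X>5)&(X<40)&(Y>-150),"carrier top")
st(near&(abs(Z-26)<2)&(X<14)&(X>-14)&(Y>-100),"wall")
st(near&(abs(Z)<2.)&(X<20)&(X>-20)&(Y>-140),"floor")
hsv=cv2.cvtColor(im,cv2.COLOR_RGB2HSV)
red=((hsv[...,0]<5)|(hsv[...,0]>175))&(hsv[...,1]>170)&(hsv[...,2]>70);red[160:]=0
st(red,"red");print(np.argwhere(red).min(0),np.argwhere(red).max(0))
org=(hsv[...,0]>5)&(hsv[...,0]<16)&(hsv[...,1]>180)&(hsv[...,2]>90);org[180:]=0;org[:130]=0;st(org,"org")
# bar ridge
pts=[]
for u in list(range(248,280))+list(range(300,375))+list(range(418,445)):
    k=[v for v in range(110,160) if ok[v,u] and -75<X[v,u]<-40]
    if k: v=max(k,key=lambda v:Z[v,u]);pts.append(L[v,u])
pts=np.array(pts);k=abs(pts[:,0]-np.median(pts[:,0]))<5;a=np.polyfit(pts[k,1],pts[k,0],1);print("bar",np.median(pts,0),"tilt",np.degrees(np.arctan(a[0])),k.sum())
np.save("L.npy",L)
# picture of slot-frame map
img=np.zeros((420,560,3),np.uint8)
E
```

```text
slope 29.916240818237124 yaw 2.006428867610299 0.0006843189783240195 2178 [ 0.56004616 -0.19126296  0.08082204]
x0 0.5175774840425422 z0 -0.20644745666811085
lip top 381 [[-24.8, -135.9, 27.1], [-24.3, -134.2, 27.6], [-20.1, -116.4, 29.7], [-16.8, -98.8, 30.9], [-3.8, -94.4, 31.3]]
carrier top 2714 [[16.2, -149.2, 28.2], [17.4, -145.9, 28.7], [28.6, -111.3, 29.9], [38.9, -76.6, 31.1], [39.8, -73.5, 31.5]]
wall 201 [[-13.7, -97.6, 24.1], [-12.7, -97.5, 24.6], [1.0, -94.7, 25.7], [12.5, -92.0, 27.0], [13.8, -91.7, 27.5]]
floor 1389 [[-19.5, -139.8, -1.7], [-17.6, -137.1, -1.2], [-7.9, -108.0, -0.0], [1.5, -71.1, 1.3], [2.3, -68.6, 1.7]]
red 125 [[-58.4, -137.7, 16.7], [-58.1, -137.5, 17.8], [-52.6, -132.6, 23.3], [-49.8, -128.3, 25.1], [-49.4, -127.5, 25.5]]
[136 283] [147 293]
org 416 [[-63.0, -248.5, 30.7], [-60.9, -247.7, 32.7], [-47.4, -242.4, 56.9], [-46.2, -237.1, 60.6], [-45.9, -236.5, 60.9]]
bar [ -56.17743647 -179.26368931   24.55763738] tilt 0.03654838112418482 134
```

step_arm:
  deltas:
    - [1,-0.02,0.01,-0.06,0]
    - [1,-0.02,0.03,-0.29,0]
    - [1,-0.02,0.03,-0.29,0]
    - [1,-0.02,0.03,-0.29,0]
    - [1,-0.02,0.03,-0.29,0]
    - [1,-0.02,0.03,-0.29,0]
    - [1,-0.02,0.03,-0.29,0]
    - [1,-0.02,0.03,-0.29,0]

```text
time_s: 4.97
tool_pos: [0.4816, 0.1784, 0.3018]
tool_rot: [50.2, 90.0, -40.0]
force: [-0.4, -0.1, -0.2]
grip_width: 0.0869
```

```bash
cat >> h.py <<'E'
O=frame(2.04,0)[0]@np.array([.51758,-.1226,-.20645]); S=frame(2.04,0)[0]
def toL(p): return (np.asarray(p)-O)@S*1000
def toW(l): return O+S@(np.asarray(l)/1000)
COL=dict(yellow=(20,35),blue=(100,125),green=(45,75))
def cmask(im,c):
    h=cv2.cvtColor(im,cv2.COLOR_RGB2HSV);a,b=COL[c];return (h[...,0]>a)&(h[...,0]<b)&(h[...,1]>130)&(h[...,2]>50)
E
python3 - <<'E'
from h import *
print("slot world",O)
o=monitor.get_obs();print({k:np.round(o[k],4) for k in("time_s","tool_pos","tool_rot","force")})
m=camera_model("wrist");im,d=read_camera("wrist");save("w3.png",im,1.4);np.savez("w3.npz",im=im,d=d,**m);print(m["xyz"],m["attitude"])
P=cloud(d,m)
for c in("yellow","blue","white","green"):
    r=regions_of("wrist","packer_%s_mid"%c)
    if not r: print(c,"none");continue
    k=r[0]["pixels"]&(d>0)
    if c!="white": k=k|(cmask(im,c)&(d>0)&(P[...,2]>.03)&(P[...,2]<.075)&(P[...,1]<.22)&(P[...,1]>.15))
    q=P[k];t=q[q[:,2]>q[:,2].max()-.006];t=t[t[:,2]>.055]
    print(c,round(r[0]["p"],2),len(q),"zmax",q[:,2].max().round(4))
    s=q[(q[:,2]<.042)&(q[:,2]>.034)]
    for n,x in(("tab",t),("shoulder",s)):
        if len(x)>5:
            a,b=np.percentile(x,[2,98],axis=0);rc=cv2.minAreaRect((x[:,:2]*1000).astype(np.float32));print(n,len(x),np.round(a,4),np.round(b,4),"mid",np.round((a+b)/2,4),rc[1:])
r=regions_of("wrist","caddy");k=r[0]["pixels"]&(d>0);q=P[k];q=q[abs(q[:,2]-.024)<.002];rc=cv2.minAreaRect((q[:,:2]*1000).astype(np.float32));print("caddy",r[0]["p"],len(q),rc)
E
```

```text
slot world [ 0.55547714 -0.10289178  0.07999906]
{'time_s': np.float64(4.975), 'tool_pos': array([0.4816, 0.1784, 0.3018]), 'tool_rot': array([ 50.2172,  89.9673, -39.9904]), 'force': array([-0.3632, -0.0865, -0.2248])}
[0.55442218 0.1766353  0.44448829] [ 1.64377756e+02 -4.37774768e-02 -9.01673953e+01]
yellow 0.58 17057 zmax 0.1364
tab 192 [ 0.581  -0.0567  0.1305] [ 0.6185 -0.05    0.1354] mid [ 0.5997 -0.0533  0.133 ] ((62.874576568603516, 5.8836894035339355), 10.617090225219727)
shoulder 330 [ 0.4878 -0.0744  0.0344] [0.6471 0.1998 0.0417] mid [0.5675 0.0627 0.0381] ((296.5455627441406, 149.05966186523438), 64.15192413330078)
blue 0.96 739 zmax 0.0695
tab 179 [0.4894 0.1673 0.0644] [0.4968 0.196  0.0691] mid [0.4931 0.1816 0.0668] ((29.01835060119629, 7.176300048828125), 87.68939208984375)
shoulder 407 [0.483  0.1607 0.0359] [0.5034 0.2034 0.0395] mid [0.4932 0.182  0.0377] ((42.99054718017578, 20.55426788330078), 89.66459655761719)
white 0.96 519 zmax 0.0705
tab 187 [0.5295 0.1664 0.0662] [0.5359 0.1953 0.0689] mid [0.5327 0.1809 0.0675] ((29.015016555786133, 6.462697505950928), 89.53382873535156)
shoulder 280 [0.5253 0.1598 0.0359] [0.5401 0.2014 0.0391] mid [0.5327 0.1806 0.0375] ((42.814205169677734, 14.833252906799316), 89.63832092285156)
green 0.96 1019 zmax 0.0698
tab 202 [0.5695 0.1655 0.0653] [0.5765 0.1936 0.069 ] mid [0.573  0.1795 0.0671] ((28.203248977661133, 6.95239782333374), 89.05186462402344)
shoulder 789 [0.5588 0.158  0.0359] [0.5866 0.2005 0.0393] mid [0.5727 0.1792 0.0376] ((43.045955657958984, 27.99683952331543), 88.89801025390625)
caddy 0.87 2883 ((552.7913818359375, 180.17007446289062), (60.0584831237793, 168.30487060546875), 88.28400421142578)
```

View pics/w3.png

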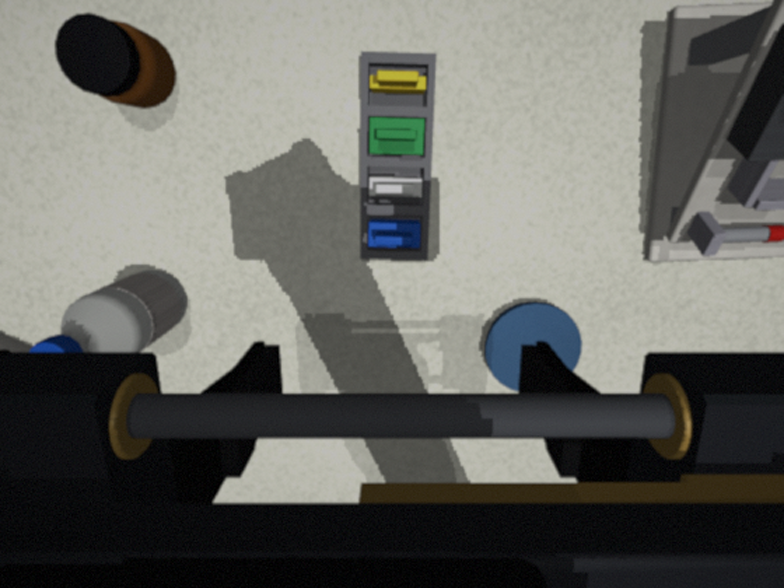

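step_arm:
  deltas:
    - [1,0.05,0.0115,-0.0032,0]
    - [1,0.11,0.0115,-0.0032,0]
    - [1,0.17,0.0115,-0.0032,0]
    - [1,0.21,0.0115,-0.0032,0]
    - [1,0.229,0.0115,-0.0032,0]
    - [1,0.229,0.0115,-0.0032,0]
    - [-0.5,0.229,0.0115,-0.0032,0]
    - [-0.5,0.229,0.0115,-0.0032,0]
    - [-0.5,0.229,0.0115,-0.0032,0]
    - [-0.5,0.229,0.0115,-0.0032,0]
    - [-0.5,0.229,0.0115,-0.0032,0]
  newtons: 6

```text
time_s: 6.65
tool_pos: [0.4923, 0.1834, 0.0727]
tool_rot: [52.0, 90.0, -38.0]
force: [-0.3, 0.0, -0.2]
grip_width: 0.0451
```

```bash
cat > look.py <<'E'
# tilt of packer in hand: python3 look.py colour picname
import sys
from h import *
c=sys.argv[1];o=monitor.get_obs();print({k:np.round(o[k],4).tolist() for k in("time_s","tool_pos","tool_rot","force","grip_width")})
m=camera_model("wrist");im,d=read_camera("wrist");P=cloud(d,m);t=np.array(o["tool_pos"])
if len(sys.argv)>2: save(sys.argv[2],im,1.4)
np.savez("last.npz",im=im,d=d,**m)
k=cmask(im,c)&(d>0)&(np.linalg.norm(P-(t-[0,0,.03]),axis=-1)<.05)
k=cv2.erode(k.astype(np.uint8),np.ones((3,3),np.uint8))>0
q=P[k];print(c,len(q))
if len(q)>30:
    # split into planes by RANSAC
    rng=np.random.default_rng(0);rest=q
    for _ in range(3):
        best=None
        for _ in range(300):
            a=rest[rng.choice(len(rest),3,False)];n=np.cross(a[1]-a[0],a[2]-a[0]);L=np.linalg.norm(n)
            if L<1e-6: continue
            i=abs((rest-a[0])@(n/L))<.0012
            if best is None or i.sum()>best.sum(): best=i
        g=rest[best];cc=g.mean(0);n=np.linalg.svd(g-cc)[2][2];n*=np.sign(n@(m["xyz"]-cc))
        print("plane",len(g),"n",np.round(n,3),"tilt from vertical axis %.1f"%np.degrees(np.arctan2(-n[0],n[2])),"yaw %.1f"%np.degrees(np.arctan2(n[1],n[0])),"rel tcp lo/hi",np.round(np.percentile(g-t,[3,97],axis=0)*1000,1).tolist())
        rest=rest[~best]
        if len(rest)<40: break
E
python3 look.py blue
```

```text
{'time_s': 6.65, 'tool_pos': [0.4923, 0.1834, 0.0727], 'tool_rot': [52.0488, 89.9852, -37.9774], 'force': [-0.3296, 0.0105, -0.1584], 'grip_width': 0.0451}
blue 4128
plane 1749 n [ 0.999 -0.037  0.027] tilt from vertical axis -88.4 yaw -2.1 rel tcp lo/hi [[3.0, -16.3, -35.6], [5.9, 13.2, -4.8]]
plane 1136 n [ 0.999 -0.026  0.033] tilt from vertical axis -88.1 yaw -1.5 rel tcp lo/hi [[9.5, -21.1, -58.6], [12.0, 17.9, -34.3]]
plane 761 n [ 0.001 -0.002  1.   ] tilt from vertical axis -0.0 yaw -74.0 rel tcp lo/hi [[-7.3, -22.2, -36.1], [9.1, 19.4, -34.1]]
```

step_arm:
  deltas:
    - [-0.5,0,0.0005,0.0015,1.8]
    - [-0.5,0,0.0005,0.0015,1.8]
    - [-0.5,0,0.0005,0.0015,1.8]
    - [-0.5,0,0.0005,0.0015,1.8]
  newtons: 6

```text
time_s: 7.2
tool_pos: [0.4927, 0.1819, 0.0724]
tool_rot: [-39.9, 90.0, -131.7]
force: [-0.4, 1.0, -0.2]
grip_width: 0.0298
```

```bash
python3 look.py blue
```

```text
{'time_s': 7.2, 'tool_pos': [0.4927, 0.1819, 0.0724], 'tool_rot': [-39.8586, 89.9867, -131.6771], 'force': [-0.3663, 1.0392, -0.1884], 'grip_width': 0.0298}
blue 3854
plane 1717 n [ 0.999 -0.033  0.023] tilt from vertical axis -88.7 yaw -1.9 rel tcp lo/hi [[2.5, -16.1, -34.9], [5.1, 13.0, -3.9]]
plane 1179 n [ 0.999 -0.025  0.046] tilt from vertical axis -87.4 yaw -1.4 rel tcp lo/hi [[8.8, -20.7, -57.5], [11.6, 18.6, -33.6]]
plane 600 n [ 0.977 -0.045  0.21 ] tilt from vertical axis -77.8 yaw -2.6 rel tcp lo/hi [[-0.7, -20.2, -35.5], [8.2, 17.4, -3.4]]
```

step_arm:
  deltas:
    - [-0.5,-0.003,0,0,0]
    - [-0.5,-0.006,-0.003,0,0]
    - [-0.5,-0.006,-0.007,0,0]
    - [-0.5,-0.006,-0.011,0,0]
    - [-0.5,-0.006,-0.015,0,0]
    - [-0.5,-0.006,-0.019,0,0]
    - [-0.5,-0.006,-0.023,0,0]
    - [-0.5,-0.006,-0.027,0,0]
    - [-0.5,-0.006,-0.028,0,0]
    - [-0.5,-0.006,-0.028,0,0]
  newtons: 6

```text
time_s: 8.5
tool_pos: [0.4647, 0.1827, 0.0785]
tool_rot: [-20.0, 90.0, -111.9]
force: [0.8, -0.1, 0.4]
grip_width: 0.0299
```

```bash
python3 look.py blue w4.png
```

```text
{'time_s': 8.5, 'tool_pos': [0.4647, 0.1827, 0.0785], 'tool_rot': [-20.0423, 89.9809, -111.8691], 'force': [0.8148, -0.1187, 0.4072], 'grip_width': 0.0299}
blue 6575
plane 2883 n [ 0.877 -0.023  0.481] tilt from vertical axis -61.3 yaw -1.5 rel tcp lo/hi [[0.2, -15.9, -30.2], [15.2, 12.0, -4.0]]
plane 2755 n [ 0.879 -0.025  0.476] tilt from vertical axis -61.6 yaw -1.6 rel tcp lo/hi [[20.4, -22.4, -50.5], [33.6, 17.3, -26.9]]
plane 684 n [-0.475  0.013  0.88 ] tilt from vertical axis 28.4 yaw 178.5 rel tcp lo/hi [[5.8, -22.3, -35.1], [19.8, 18.2, -27.2]]
```

View pics/w4.png

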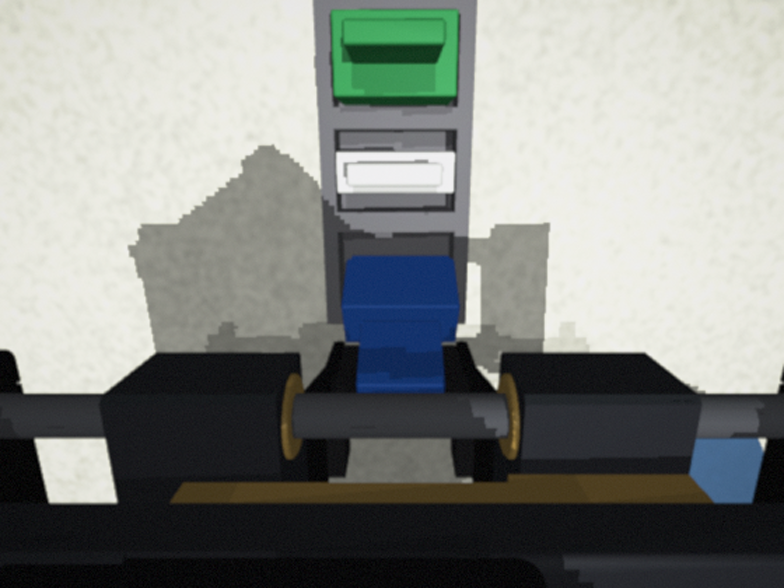

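step_arm:
  deltas:
    - [-0.5,0,-0.0008,0,0]
    - [-0.5,0,-0.0015,0,0]
    - [-0.5,0,-0.0015,0,0]
  newtons: 6

```text
time_s: 8.93
tool_pos: [0.4632, 0.1828, 0.0785]
tool_rot: [-14.2, 90.0, -106.0]
force: [1.1, -0.2, 0.1]
grip_width: 0.0296
```

step_arm:
  deltas:
    - [-0.5,0,0,0,0]
    - [-0.5,-0.02,0,0,0]
    - [-0.5,-0.06,0,0,0]
    - [-0.5,-0.11,0,0,0]
    - [-0.5,-0.16,0,0,0]
    - [-0.5,-0.16,0,0,0]
  newtons: 25

```text
time_s: 9.68
tool_pos: [0.465, 0.1841, 0.2423]
tool_rot: [101.6, 89.6, 9.8]
force: [0.6, 0.3, 0.3]
grip_width: 0.0295
```

```bash
cat >> look.py <<'E'
    TH={"blue":21,"yellow":10}[c]/2
    # joint fit: tilt th, yaw; faces normal e=(cos t,0,sin t) ; up u=(-sin t,0,cos t)
    from scipy.optimize import minimize
    def ax(p):
        th,ya=np.radians(p[:2]);e=np.array([np.cos(th)*np.cos(ya),np.cos(th)*np.sin(ya),np.sin(th)]);y=np.array([-np.sin(ya),np.cos(ya),0]);return e,y,np.cross(e,y)
    Q=(q-t)*1000
    def cost(p):
        e,y,u=ax(p);a=Q@e-p[2];b=Q@u-p[3]
        r=np.minimum.reduce([np.abs(a-TH),np.abs(a-3.5),np.abs(b-32),np.abs(b-62)]) ;return np.minimum(r,1.5).sum()
    best=None
    for th0 in(0,15,28):
      for a0 in np.arange(-8,45,6):
        x0=np.array([th0,-1,0,0.]);e,y,u=ax(x0);x0[2]=(Q@e).max()-TH-1;x0[3]=(Q@u).max()-62+a0-4
        r=minimize(cost,x0,method="Nelder-Mead",options=dict(maxiter=400))
        if best is None or r.fun<best.fun: best=r
    p=best.x;e,y,u=ax(p);yy=np.percentile(Q@y,[1,99])
    print("fit tilt %.2f yaw %.2f cost/pt %.2f"%(p[0],p[1],best.fun/len(Q)),"bottom centre rel TCP (mm)",np.round(e*p[2]+u*p[3]+y*yy.mean(),1),"yspan",yy.round(1))
E
python3 look.py blue
```

```text
{'time_s': 9.675, 'tool_pos': [0.465, 0.1841, 0.2423], 'tool_rot': [101.6023, 89.6053, 9.7912], 'force': [0.5719, 0.2565, 0.2981], 'grip_width': 0.0295}
blue 6506
plane 2838 n [ 0.771 -0.032  0.636] tilt from vertical axis -50.5 yaw -2.4 rel tcp lo/hi [[-0.6, -20.6, -47.4], [33.9, 15.6, -4.4]]
plane 1529 n [ 0.792 -0.039  0.609] tilt from vertical axis -52.4 yaw -2.8 rel tcp lo/hi [[-1.9, -16.8, -52.8], [35.1, 12.9, -5.6]]
plane 1469 n [ 0.868 -0.03   0.496] tilt from vertical axis -60.3 yaw -2.0 rel tcp lo/hi [[20.6, -21.9, -49.4], [34.5, 16.9, -26.2]]
fit tilt 29.91 yaw -1.76 cost/pt 0.38 bottom centre rel TCP (mm) [ 28.3  -2.5 -59.3] yspan [-21.6  18.5]
```

step_arm:
  deltas:
    - [-0.5,-0.01,0.01,0.05,-2]
    - [-0.5,-0.01,0.03,0.11,-3.85]
    - [-0.5,-0.01,0.0496,0.17,-3.85]
    - [-0.5,-0.01,0.0496,0.23,-3.85]
    - [-0.5,0,0.0496,0.2846,-3.85]
    - [-0.5,0.02,0.0496,0.2846,-3.85]
    - [-0.5,0.045,0.0496,0.2846,-3.85]
    - [-0.5,0.061,0.0496,0.2846,-3.85]
    - [-0.5,0.061,0.0496,0.2846,-3.85]
    - [-0.5,0.061,0.0496,0.2846,-3.85]
  newtons: 30

```text
time_s: 10.98
tool_pos: [0.5041, -0.103, 0.178]
tool_rot: [74.6, 90.0, -13.4]
force: [0.1, 0.0, 0.1]
grip_width: 0.0294
```

```bash
cat > gap.py <<'E'
# slot features in the last wrist picture, in nominal slot axes (mm)
from h import *
f=np.load("last.npz");m={k:f[k] for k in("fx","fy","cx","cy","xyz","attitude")};d=f["d"];im=f["im"];L=toL(cloud(d,m))
X,Y,Z=np.moveaxis(L,-1,0);ok=d>0
h=cv2.cvtColor(im,cv2.COLOR_RGB2HSV);ok&=h[...,1]<110
def st(k,n):
    p=L[k&ok]
    print(n,len(p),np.round(np.percentile(p,[2,50,98],axis=0),1).tolist() if len(p)>10 else "")
st((abs(Z-30)<3)&(X<-10)&(X>-30)&(abs(Y)<35),"lip top (-24.4..-16.4)")
st((abs(Z-30)<3)&(X>10)&(X<40)&(abs(Y)<35),"carrier top (from 16.4)")
st((abs(Z-26)<2)&(abs(X)<14)&(Y>18)&(Y<36),"wall (y 25..31)")
st((abs(Z)<2.5)&(abs(X)<15)&(abs(Y)<25),"floor")
E
python3 look.py blue w5.png; python3 gap.py
```

```text
{'time_s': 10.975, 'tool_pos': [0.5041, -0.103, 0.178], 'tool_rot': [74.55, 89.9646, -13.3937], 'force': [0.1172, 0.0258, 0.0755], 'grip_width': 0.0294}
blue 6496
plane 2835 n [0.776 0.042 0.63 ] tilt from vertical axis -50.9 yaw 3.1 rel tcp lo/hi [[-1.0, -18.2, -48.5], [33.9, 17.5, -4.5]]
plane 1611 n [0.877 0.03  0.479] tilt from vertical axis -61.4 yaw 1.9 rel tcp lo/hi [[20.6, -20.2, -51.9], [34.5, 18.9, -26.3]]
plane 1478 n [0.872 0.035 0.488] tilt from vertical axis -60.8 yaw 2.3 rel tcp lo/hi [[0.6, -15.6, -30.2], [16.1, 13.3, -3.9]]
fit tilt 29.68 yaw 2.17 cost/pt 0.37 bottom centre rel TCP (mm) [ 27.9  -0.6 -59.5] yspan [-21.6  18.4]
lip top (-24.4..-16.4) 0 
carrier top (from 16.4) 4313 [[17.1, -33.5, 28.7], [29.0, -0.1, 29.9], [39.6, 33.6, 31.0]]
wall (y 25..31) 321 [[-13.1, 25.0, 24.5], [0.9, 27.8, 25.8], [12.9, 30.7, 26.9]]
floor 773 [[-14.7, -24.0, -1.1], [-10.0, -0.2, -0.1], [-5.4, 24.0, 1.2]]
```

View pics/w5.png

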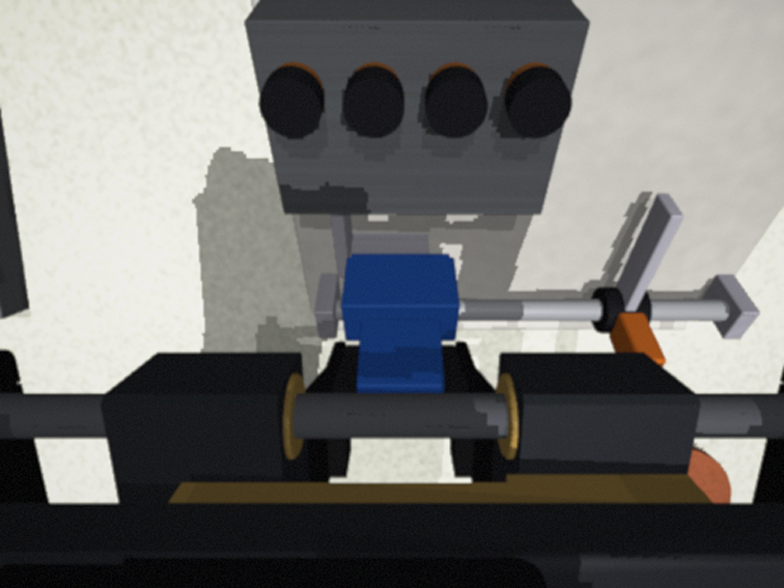

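step_arm:
  deltas:
    - [-0.5,0.0065,0.00375,0,0]
    - [-0.5,0.013,0.0075,0,0]
    - [-0.5,0.0195,0.01125,0,0]
    - [-0.5,0.026,0.015,0,0]
    - [-0.5,0.03,0.0173,0,0]
    - [-0.5,0.034,0.0196,0,0]
    - [-0.5,0.0364,0.021,0,0]
    - [-0.5,0.0372,0.0215,0,0]
    - [-0.5,0.0372,0.0215,0,0]
  newtons: 15

```text
time_s: 12.15
tool_pos: [0.5253, -0.1024, 0.1404]
tool_rot: [39.2, 90.0, -48.8]
force: [0.6, -0.5, -1.1]
grip_width: 0.0296
```

```bash
python3 look.py blue; python3 gap.py
```

```text
{'time_s': 12.15, 'tool_pos': [0.5253, -0.1024, 0.1404], 'tool_rot': [39.1554, 89.9864, -48.8161], 'force': [0.6144, -0.4536, -1.1487], 'grip_width': 0.0296}
blue 5135
plane 2895 n [0.868 0.032 0.495] tilt from vertical axis -60.3 yaw 2.1 rel tcp lo/hi [[0.2, -15.3, -30.0], [15.4, 12.6, -4.2]]
plane 1303 n [0.722 0.018 0.691] tilt from vertical axis -46.3 yaw 1.5 rel tcp lo/hi [[-2.0, -20.3, -34.8], [26.4, 19.0, -4.6]]
plane 690 n [-0.483 -0.018  0.876] tilt from vertical axis 28.9 yaw -177.8 rel tcp lo/hi [[6.0, -21.2, -35.3], [22.3, 19.2, -26.1]]
fit tilt 29.54 yaw 2.08 cost/pt 0.37 bottom centre rel TCP (mm) [ 27.8  -0.4 -59.5] yspan [-21.7  18.7]
lip top (-24.4..-16.4) 42 [[-19.0, 10.4, 27.2], [-17.4, 21.1, 29.5], [-15.2, 25.3, 31.0]]
carrier top (from 16.4) 5295 [[17.2, -33.6, 28.9], [29.2, 0.2, 29.9], [39.5, 33.6, 30.8]]
wall (y 25..31) 367 [[-13.3, 24.9, 24.7], [0.2, 27.7, 25.8], [11.9, 30.7, 26.8]]
floor 0
```

step_arm:
  deltas:
    - [-0.5,0.0009,0.0005,0,0]
    - [-0.5,0.0014,0.0008,0,0]
    - [-0.5,0.0019,-0.0001,0,0]
    - [-0.5,0.0024,-0.001,0,0]
    - [-0.5,0.0029,-0.0019,0,0]
    - [-0.5,0.0034,-0.0027,0,0]
    - [-0.5,0.0036,-0.003,0,0]
    - [-0.5,0.0036,-0.003,0,0]
  newtons: 6

```text
time_s: 13.2
tool_pos: [0.5222, -0.1025, 0.1367]
tool_rot: [-30.8, 90.0, -118.8]
force: [0.4, 0.2, -0.1]
grip_width: 0.0301
```

```bash
python3 look.py blue; python3 gap.py
```

```text
{'time_s': 13.2, 'tool_pos': [0.5222, -0.1025, 0.1367], 'tool_rot': [-30.8242, 89.9935, -118.7972], 'force': [0.3525, 0.2215, -0.077], 'grip_width': 0.0301}
blue 5311
plane 2866 n [0.863 0.037 0.504] tilt from vertical axis -59.7 yaw 2.5 rel tcp lo/hi [[-0.0, -15.2, -29.8], [15.6, 12.7, -4.2]]
plane 1497 n [0.858 0.03  0.513] tilt from vertical axis -59.1 yaw 2.0 rel tcp lo/hi [[20.1, -20.3, -38.5], [28.1, 19.1, -26.4]]
plane 676 n [-0.493 -0.017  0.87 ] tilt from vertical axis 29.6 yaw -178.0 rel tcp lo/hi [[6.1, -21.4, -35.1], [20.1, 19.1, -26.8]]
fit tilt 29.53 yaw 2.13 cost/pt 0.36 bottom centre rel TCP (mm) [ 27.9  -0.4 -59.5] yspan [-21.6  18.7]
lip top (-24.4..-16.4) 70 [[-20.9, -21.8, 27.3], [-18.2, 21.3, 29.9], [-11.5, 24.6, 32.6]]
carrier top (from 16.4) 5672 [[17.1, -33.6, 28.9], [29.1, 0.2, 29.9], [39.5, 33.6, 30.8]]
wall (y 25..31) 385 [[-13.2, 25.0, 24.6], [0.2, 27.8, 25.7], [12.1, 30.7, 26.6]]
floor 3
```

step_arm:
  deltas:
    - [0.1,0,0,0,0]
    - [0.1,0,0,0,0]
    - [0.1,0,0,0,0]
    - [0.1,0,0,0,0]
    - [0.3,-0.02,0,0,0]
    - [1,-0.06,0,0,0]
    - [1,-0.1,0,0,0]
    - [1,-0.1,0,0,0]
  newtons: 6

```text
time_s: 14.25
tool_pos: [0.5244, -0.1027, 0.2404]
tool_rot: [70.3, 89.6, -17.7]
force: [-0.4, 0.5, 0.1]
grip_width: 0.0784
```

```bash
cat > seat.py <<'E'
# pose of a seated packer in slot axes: python3 seat.py colour...
import sys
from h import *
from scipy.optimize import minimize
f=np.load("last.npz");m={k:f[k] for k in("fx","fy","cx","cy","xyz","attitude")};d=f["d"];im=f["im"];L=toL(cloud(d,m))
for c in sys.argv[1:]:
    k=cmask(im,c)&(d>0)&(abs(L[...,0])<60)&(abs(L[...,1])<40)&(L[...,2]>-5)&(L[...,2]<80)
    k=cv2.erode(k.astype(np.uint8),np.ones((3,3),np.uint8))>0
    Q=L[k];TH={"blue":21,"yellow":10}[c]/2
    print(c,len(Q),"lo/hi",np.round(np.percentile(Q,[2,98],axis=0),1).tolist())
    if len(Q)<50: continue
    def cost(p):
        t=np.radians(p[0]);e=np.array([np.cos(t),0,np.sin(t)]);u=np.array([-np.sin(t),0,np.cos(t)]);a=Q@e-p[1];b=Q@u-p[2]
        return np.minimum(np.minimum.reduce([np.hypot(a-TH,np.maximum(b-32,0)),np.hypot(abs(a)-3.5,np.maximum(32-b,0)),abs(b-32),abs(b-62)]),2).sum()
    r=min((minimize(cost,[t,x,z],method="Nelder-Mead") for t in(-15,0,15) for x in(-12,-6,0,6,12) for z in(0,6)),key=lambda r:r.fun)
    print("  tilt off square %.1f, x %.1f, underside z %.1f, cost/pt %.2f"%(*r.x,r.fun/len(Q)),"y mid %.1f"%np.percentile(Q[:,1],[1,99]).mean())
E
python3 look.py blue|head -2; python3 gap.py; python3 seat.py blue
```

```text
{'time_s': 14.25, 'tool_pos': [0.5244, -0.1027, 0.2404], 'tool_rot': [70.3081, 89.6057, -17.6597], 'force': [-0.3868, 0.546, 0.0762], 'grip_width': 0.0784}
blue 0
lip top (-24.4..-16.4) 65 [[-23.5, -10.9, 27.4], [-20.0, 21.5, 30.0], [-11.1, 26.9, 32.0]]
carrier top (from 16.4) 2307 [[16.6, -33.6, 28.8], [28.8, -0.2, 29.9], [39.6, 33.7, 31.1]]
wall (y 25..31) 179 [[-13.3, 25.0, 24.5], [-0.4, 27.9, 25.8], [12.2, 30.8, 27.0]]
floor 16 [[-14.4, -24.8, -0.8], [-10.2, 0.3, 0.3], [-8.3, 25.0, 2.1]]
blue 2106 lo/hi [[-10.1, -19.2, 16.9], [4.7, 19.1, 62.1]]
  tilt off square 0.7, x -6.3, underside z 0.1, cost/pt 0.38 y mid -0.1
```

```bash
python3 - <<'E'
from h import *
f=np.load("w3.npz");m={k:f[k] for k in("fx","fy","cx","cy","xyz","attitude")};d=f["d"];im=f["im"];P=cloud(d,m)
k=cmask(im,"yellow")&(d>0)&(abs(P[...,1]-.18)<.04)&(abs(P[...,0]-.61)<.03);q=P[k];print(len(q))
for n,a,b in(("tab",.063,.072),("shoulder",.035,.041)):
    x=q[(q[:,2]>a)&(q[:,2]<b)];l,h=np.percentile(x,[2,98],axis=0);print(n,len(x),l.round(4),h.round(4),((l+h)/2).round(4),cv2.minAreaRect((x[:,:2]*1000).astype(np.float32)))
o=monitor.get_obs();print(o["qpos"].round(1))
E
```

```text
602
tab 240 [0.6091 0.1637 0.0641] [0.6163 0.193  0.0691] [0.6127 0.1783 0.0666] ((612.6783447265625, 178.32177734375), (29.468990325927734, 7.095027446746826), 87.9312515258789)
shoulder 172 [0.6073 0.1571 0.0355] [0.6173 0.1998 0.0396] [0.6123 0.1785 0.0376] ((612.3091430664062, 178.4049072265625), (43.013206481933594, 9.25563907623291), 88.43763732910156)
[ 37.1   5.8 -30.6  99.3   3.1  75.6 -82.2]
```

step_arm:
  deltas:
    - [0.2,0,0.02,-0.056,2]
    - [0.2,0,0.04,-0.112,3.85]
    - [0.2,0,0.06,-0.168,3.85]
    - [0.2,0,0.08,-0.224,3.85]
    - [0.2,0,0.1007,-0.2791,3.85]
    - [0.2,0.03,0.1007,-0.2791,3.85]
    - [0.2,0.09,0.1007,-0.2791,3.85]
    - [0.2,0.12,0.1007,-0.2791,3.85]
    - [0.2,0.12,0.1007,-0.2791,3.85]
  newtons: 6

```text
time_s: 15.42
tool_pos: [0.6102, 0.1789, 0.1124]
tool_rot: [-75.3, 89.5, -167.1]
force: [0.1, 0.5, 1.3]
grip_width: 0.0522
```

```bash
python3 look.py yellow
```

```text
{'time_s': 15.425, 'tool_pos': [0.6102, 0.1789, 0.1124], 'tool_rot': [-75.3022, 89.5344, -167.0957], 'force': [0.0844, 0.4722, 1.3373], 'grip_width': 0.0522}
yellow 1427
plane 1012 n [ 0.999 -0.032  0.031] tilt from vertical axis -88.2 yaw -1.9 rel tcp lo/hi [[4.5, -14.7, -75.6], [7.6, 13.5, -44.3]]
plane 273 n [ 0.019 -0.018  1.   ] tilt from vertical axis -1.1 yaw -42.3 rel tcp lo/hi [[0.6, -13.7, -46.0], [6.0, 12.9, -43.9]]
plane 115 n [0.017 0.001 1.   ] tilt from vertical axis -0.9 yaw 4.6 rel tcp lo/hi [[-0.9, -20.1, -75.8], [7.9, 19.4, -73.9]]
fit tilt -0.17 yaw -1.69 cost/pt 0.29 bottom centre rel TCP (mm) [   1.2   -0.3 -106.8] yspan [-18.8  18.4]
```

step_arm:
  deltas:
    - [0.1,0.03,0,0,0]
    - [0,0.044,0,0,0]
    - [-0.5,0.044,0,0,0]
    - [-0.5,0.044,0,0,0]
    - [-0.5,0.044,0,0,0]
    - [-0.5,0.044,0,0,0]
  newtons: 8

```text
time_s: 16.23
tool_pos: [0.6139, 0.1803, 0.074]
tool_rot: [102.4, 89.9, 10.5]
force: [0.4, -0.4, 2.6]
grip_width: 0.0297
```

```bash
python3 look.py yellow
```

```text
{'time_s': 16.225, 'tool_pos': [0.6139, 0.1803, 0.074], 'tool_rot': [102.3778, 89.8726, 10.5492], 'force': [0.4173, -0.3755, 2.6061], 'grip_width': 0.0297}
yellow 3114
plane 2629 n [ 0.999 -0.028  0.046] tilt from vertical axis -87.4 yaw -1.6 rel tcp lo/hi [[1.2, -20.2, -58.6], [4.7, 15.9, -6.2]]
plane 410 n [-0.031  0.004  1.   ] tilt from vertical axis 1.8 yaw 172.0 rel tcp lo/hi [[-3.2, -15.2, -7.6], [3.0, 12.1, -5.6]]
plane 38 n [ 0.998 -0.027  0.05 ] tilt from vertical axis -87.1 yaw -1.5 rel tcp lo/hi [[2.8, -16.6, -40.2], [5.3, 16.9, -7.4]]
fit tilt -0.00 yaw -1.69 cost/pt 0.25 bottom centre rel TCP (mm) [ -0.8  -2.1 -68.4] yspan [-21.9  17.7]
```

step_arm:
  deltas:
    - [-0.5,-0.04,0,0,0]
    - [-0.5,-0.085,0,0,0]
    - [-0.5,-0.085,-0.01,0,0]
    - [-0.5,-0.085,-0.06,0,0]
    - [-0.5,-0.085,-0.11,0,0]
    - [-0.5,-0.085,-0.122,0,0]
    - [-0.5,-0.085,-0.122,0,0]
    - [-0.5,-0.06,-0.122,0,0]
    - [-0.5,-0.03,-0.122,0,0]
    - [-0.5,-0.012,-0.122,0,0]
    - [-0.5,-0.006,-0.122,0,0]
    - [-0.5,-0.006,-0.122,0,0]
  newtons: 12

```text
time_s: 17.77
tool_pos: [0.4915, 0.184, 0.0788]
tool_rot: [-167.2, 90.0, 101.0]
force: [-0.2, 1.0, -0.2]
grip_width: 0.0294
```

```bash
python3 look.py yellow
```

```text
{'time_s': 17.775, 'tool_pos': [0.4915, 0.184, 0.0788], 'tool_rot': [-167.1726, 89.975, 100.9996], 'force': [-0.217, 0.9678, -0.2388], 'grip_width': 0.0294}
yellow 3138
plane 2672 n [ 0.999 -0.028  0.043] tilt from vertical axis -87.5 yaw -1.6 rel tcp lo/hi [[1.3, -20.3, -58.6], [4.7, 16.0, -6.1]]
plane 400 n [-0.055 -0.     0.999] tilt from vertical axis 3.1 yaw -179.9 rel tcp lo/hi [[-3.2, -15.6, -7.5], [0.8, 11.9, -5.6]]
plane 45 n [ 0.994 -0.026  0.104] tilt from vertical axis -84.1 yaw -1.5 rel tcp lo/hi [[-2.8, -20.0, -60.5], [3.1, 14.3, -4.9]]
fit tilt -0.15 yaw -1.74 cost/pt 0.25 bottom centre rel TCP (mm) [ -1.   -1.9 -68.5] yspan [-21.9  18. ]
```

step_arm:
  deltas:
    - [-0.5,0,-0.006,0,0]
    - [-0.5,0,-0.011,0,0]
    - [-0.5,0,-0.015,0,0]
    - [-0.5,0.0005,-0.019,0,0]
    - [-0.5,0.001,-0.023,0,0]
    - [-0.5,0.002,-0.027,0,0]
    - [-0.5,0.003,-0.03,0,0]
    - [-0.5,0.003,-0.0325,0,0]
    - [-0.5,0.003,-0.0325,0,0]
  newtons: 6

```text
time_s: 18.95
tool_pos: [0.4583, 0.1848, 0.0756]
tool_rot: [-48.8, 90.0, -140.6]
force: [0.8, -0.6, -0.1]
grip_width: 0.03
```

```bash
python3 look.py yellow
```

```text
{'time_s': 18.95, 'tool_pos': [0.4583, 0.1848, 0.0756], 'tool_rot': [-48.7957, 89.9747, -140.6147], 'force': [0.773, -0.5884, -0.0645], 'grip_width': 0.03}
yellow 6044
plane 5348 n [ 0.821 -0.021  0.571] tilt from vertical axis -55.2 yaw -1.5 rel tcp lo/hi [[-0.7, -21.0, -51.4], [30.2, 16.2, -6.4]]
plane 408 n [ 0.819 -0.014  0.574] tilt from vertical axis -55.0 yaw -1.0 rel tcp lo/hi [[-3.7, -21.1, -56.7], [31.7, 16.2, -6.7]]
plane 197 n [ 0.822 -0.016  0.569] tilt from vertical axis -55.3 yaw -1.1 rel tcp lo/hi [[0.6, -17.9, -42.6], [26.3, 17.8, -5.5]]
fit tilt 32.85 yaw -1.69 cost/pt 0.35 bottom centre rel TCP (mm) [ 29.7  -2.6 -59.8] yspan [-22.   18.6]
```

step_arm:
  deltas:
    - [-0.5,0,0.006,0,0]
    - [-0.5,0,0.012,0,0]
    - [-0.5,0,0.016,0,0]
    - [-0.5,0,0.018,0,0]
    - [-0.5,0,0.0185,0,0]
    - [-0.5,0,0.0185,0,0]
  newtons: 6

```text
time_s: 19.75
tool_pos: [0.4769, 0.1843, 0.0756]
tool_rot: [-52.4, 90.0, -144.2]
force: [-0.2, -0.7, -0.1]
grip_width: 0.0296
```

```bash
python3 look.py yellow
```

```text
{'time_s': 19.75, 'tool_pos': [0.4769, 0.1843, 0.0756], 'tool_rot': [-52.4124, 89.9818, -144.2229], 'force': [-0.2353, -0.7351, -0.0984], 'grip_width': 0.0296}
yellow 6093
plane 5445 n [ 0.824 -0.026  0.566] tilt from vertical axis -55.5 yaw -1.8 rel tcp lo/hi [[-0.7, -21.1, -51.7], [30.1, 16.4, -6.4]]
plane 301 n [ 0.766 -0.028  0.642] tilt from vertical axis -50.0 yaw -2.1 rel tcp lo/hi [[-3.6, -21.9, -41.5], [24.5, 15.0, -6.7]]
plane 227 n [ 0.89  -0.05   0.454] tilt from vertical axis -63.0 yaw -3.2 rel tcp lo/hi [[-0.0, -22.1, -32.9], [15.1, 16.8, -5.4]]
fit tilt 32.58 yaw -1.68 cost/pt 0.34 bottom centre rel TCP (mm) [ 29.5  -2.6 -59.9] yspan [-22.3  18.7]
```

Slight change only (32.6°); the wall is a little further. Press on by about 2.2 mm.

step_arm:
  deltas:
    - [-0.5,0,0.0008,0,0]
    - [-0.5,0,0.0016,0,0]
    - [-0.5,0,0.0022,0,0]
    - [-0.5,0,0.0022,0,0]
  newtons: 6

```text
time_s: 20.3
tool_pos: [0.4793, 0.1842, 0.0757]
tool_rot: [-61.0, 90.0, -152.9]
force: [-1.6, 0.1, -0.3]
grip_width: 0.0298
```

```bash
python3 look.py yellow|tail -1
```

```text
fit tilt 29.61 yaw -1.70 cost/pt 0.35 bottom centre rel TCP (mm) [ 27.1  -2.6 -61.4] yspan [-22.3  18.8]
```

step_arm:
  deltas:
    - [-0.5,0,-0.002,0,0]
    - [-0.5,-0.03,-0.002,0,0]
    - [-0.5,-0.09,-0.002,0.0,0]
    - [-0.5,-0.15,0.0,0.03,-2]
    - [-0.5,-0.16,0.01,0.09,-3.9]
    - [-0.5,-0.16,0.025,0.15,-3.9]
    - [-0.5,-0.16,0.04,0.21,-3.9]
    - [-0.5,-0.16,0.0451,0.27,-3.9]
    - [-0.5,-0.16,0.0451,0.2855,-3.9]
    - [-0.5,-0.14,0.0451,0.2855,-3.9]
    - [-0.5,-0.11,0.0451,0.2855,-3.9]
    - [-0.5,-0.11,0.0451,0.2855,-3.9]
  newtons: 30

```text
time_s: 21.85
tool_pos: [0.5137, -0.1014, 0.1838]
tool_rot: [-110.2, 89.7, 162.0]
force: [-0.2, 0.6, -0.1]
grip_width: 0.029
```

```bash
cat > rel.py <<'E'
# slot position of a vector rel TCP: python3 rel.py x y z (mm)
import sys
from h import *
print("bottom in slot axes",toL(np.array(monitor.get_obs()["tool_pos"])+np.array(list(map(float,sys.argv[1:4])))/1000).round(1))
E
python3 look.py yellow w6.png; python3 gap.py; python3 seat.py blue
```

```text
{'time_s': 21.85, 'tool_pos': [0.5137, -0.1014, 0.1838], 'tool_rot': [-110.1746, 89.7425, 161.9839], 'force': [-0.1822, 0.6269, -0.0943], 'grip_width': 0.029}
yellow 5782
plane 5104 n [0.849 0.033 0.528] tilt from vertical axis -58.1 yaw 2.2 rel tcp lo/hi [[-0.5, -19.2, -52.8], [28.0, 17.8, -6.3]]
plane 398 n [0.848 0.035 0.53 ] tilt from vertical axis -58.0 yaw 2.4 rel tcp lo/hi [[-3.5, -19.5, -58.1], [29.4, 17.4, -6.2]]
plane 177 n [0.85  0.036 0.525] tilt from vertical axis -58.3 yaw 2.4 rel tcp lo/hi [[0.9, -19.7, -44.2], [24.4, 19.0, -6.2]]
fit tilt 29.84 yaw 2.19 cost/pt 0.34 bottom centre rel TCP (mm) [ 27.2  -0.5 -61.3] yspan [-21.7  18.6]
lip top (-24.4..-16.4) 0 
carrier top (from 16.4) 3806 [[17.1, -33.7, 28.7], [29.0, 0.1, 29.9], [39.6, 33.6, 31.0]]
wall (y 25..31) 259 [[-12.3, 25.1, 24.6], [1.9, 28.1, 25.8], [12.8, 30.8, 26.9]]
floor 18 [[-13.0, -24.6, -0.6], [-10.0, 24.0, 0.1], [-7.3, 24.9, 1.0]]
blue 1159 lo/hi [[2.3, -20.0, 15.6], [4.9, 19.8, 32.6]]
  tilt off square 1.9, x 8.3, underside z -30.3, cost/pt 0.35 y mid -0.1
```

View pics/w6.png

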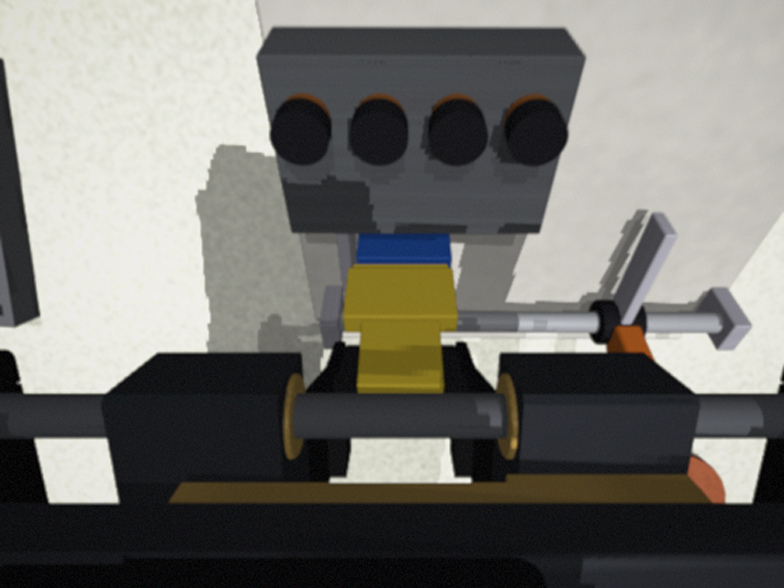

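step_arm:
  deltas:
    - [-0.5,0.0043,0.0025,0,0]
    - [-0.5,0.0043,0.0025,0,0]
    - [-0.5,0.0043,0.0025,0,0]
  newtons: 30

```text
time_s: 22.28
tool_pos: [0.5182, -0.1024, 0.1821]
tool_rot: [67.4, 89.9, -20.6]
force: [-0.1, -0.6, -0.5]
grip_width: 0.0291
```

```bash
python3 look.py yellow | tail -1; python3 rel.py 27.2 -0.5 -61.3; python3 - <<'E'
from h import *
f=np.load("last.npz");m={k:f[k] for k in("fx","fy","cx","cy","xyz","attitude")};d=f["d"];im=f["im"];L=toL(cloud(d,m))
k=cmask(im,"blue")&(d>0)&(abs(L[...,1])<18)&(L[...,0]>-16)&(L[...,0]<17)
Q=L[k&(L[...,2]<29)];print("blue far face x",len(Q),np.percentile(Q[:,0],[5,25,50,75,95]).round(1) if len(Q) else'')
# carrier lower front edge: column wise max row of carrier top in slot x
k=(d>0)&(abs(L[...,1])<30)&(abs(L[...,2]-30)<1.6)&(L[...,0]>8)&(L[...,0]<40)&~cmask(im,"blue")
xs=[L[:,u,0][k[:,u]].min() for u in range(560) if k[:,u].sum()>10];print("carrier edge x",np.percentile(xs,[10,50,90]).round(1))
o=monitor.get_obs();print(np.round(o["tool_pos"],4),np.round(o["tool_rot"],2))
E
```

```text
fit tilt 30.14 yaw 2.18 cost/pt 0.34 bottom centre rel TCP (mm) [ 27.5  -0.6 -61.1] yspan [-21.8  18.6]
bottom in slot axes [11.5  0.3 40.3]
blue far face x 659 [3.3 3.7 4.  4.4 4.8]
carrier edge x [15.9 16.9 17.7]
[ 0.5181 -0.1025  0.182 ] [ 63.54  89.95 -24.39]
```

step_arm:
  deltas:
    - [-0.5,0.0006,-0.0011,0,0]
    - [-0.5,0.004,0.0008,0,0]
    - [-0.5,0.007,0.0026,0,0]
    - [-0.5,0.009,0.0037,0,0]
    - [-0.5,0.0104,0.0045,0,0]
    - [-0.5,0.0104,0.0045,0,0]
  newtons: 12

```text
time_s: 23.08
tool_pos: [0.5223, -0.1023, 0.1709]
tool_rot: [-111.6, 90.0, 160.4]
force: [0.2, -0.3, -1.9]
grip_width: 0.0298
```

```bash
python3 look.py yellow | sed -n '1p;$p'; python3 rel.py 27.4 -0.5 -61.2
```

```text
{'time_s': 23.075, 'tool_pos': [0.5223, -0.1023, 0.1709], 'tool_rot': [-111.6337, 89.9841, 160.4491], 'force': [0.2255, -0.3182, -1.9092], 'grip_width': 0.0298}
fit tilt 30.19 yaw 2.08 cost/pt 0.34 bottom centre rel TCP (mm) [ 27.5  -0.5 -61.1] yspan [-21.6  18.6]
bottom in slot axes [ 9.9  0.3 28.7]
```

step_arm:
  deltas:
    - [-0.5,0.0015,0.0012,0,0]
    - [-0.5,0.003,0.002,0,0]
    - [-0.5,0.0045,0.0029,0,0]
    - [-0.5,0.006,0.0037,0,0]
    - [-0.5,0.0074,0.0046,0,0]
    - [-0.5,0.0074,0.0046,0,0]
  newtons: 12

```text
time_s: 23.88
tool_pos: [0.5269, -0.1021, 0.1635]
tool_rot: [-110.5, 90.0, 161.6]
force: [-0.5, 0.3, 0.1]
grip_width: 0.0293
```

```bash
python3 look.py yellow | sed -n '1p;$p'; python3 rel.py 27.4 -0.5 -61.2;python3 seat.py yellow
```

```text
{'time_s': 23.875, 'tool_pos': [0.5269, -0.1021, 0.1635], 'tool_rot': [-110.4628, 89.9856, 161.6203], 'force': [-0.4531, 0.3353, 0.0999], 'grip_width': 0.0293}
fit tilt 30.19 yaw 2.13 cost/pt 0.34 bottom centre rel TCP (mm) [ 27.5  -0.5 -61.1] yspan [-21.7  18.5]
bottom in slot axes [10.2  0.3 20. ]
yellow 4753 lo/hi [[11.1, -19.2, 30.3], [15.9, 19.8, 78.1]]
  tilt off square -0.0, x 10.1, underside z 20.0, cost/pt 0.38 y mid 0.3
```

Entering cleanly with no force. Continue down.

step_arm:
  deltas:
    - [-0.5,0.0025,0.0014,0,0]
    - [-0.5,0.005,0.0029,0,0]
    - [-0.5,0.0075,0.0043,0,0]
    - [-0.5,0.01,0.0058,0,0]
    - [-0.5,0.0125,0.0072,0,0]
    - [-0.5,0.0145,0.0084,0,0]
    - [-0.5,0.016,0.0092,0,0]
    - [-0.5,0.016,0.0092,0,0]
  newtons: 12

```text
time_s: 24.92
tool_pos: [0.536, -0.1018, 0.1475]
tool_rot: [-104.3, 90.0, 167.7]
force: [-0.2, -0.5, -0.3]
grip_width: 0.0298
```

```bash
python3 look.py yellow | sed -n '1p;$p'; python3 rel.py 27.4 -0.5 -61.2;python3 seat.py yellow
```

```text
{'time_s': 24.925, 'tool_pos': [0.536, -0.1018, 0.1475], 'tool_rot': [-104.3494, 89.9869, 167.7288], 'force': [-0.2497, -0.5411, -0.2509], 'grip_width': 0.0298}
fit tilt 30.33 yaw 2.10 cost/pt 0.34 bottom centre rel TCP (mm) [ 27.5  -0.5 -61. ] yspan [-21.2  18.2]
bottom in slot axes [10.1  0.3  1.6]
yellow 3610 lo/hi [[9.9, -18.2, 29.9], [15.6, 18.7, 63.8]]
  tilt off square -0.2, x 10.0, underside z 1.6, cost/pt 0.38 y mid 0.4
```

step_arm:
  deltas:
    - [-0.5,0.0007,0.0004,0,0]
    - [-0.5,0.0013,0.0007,0,0]
    - [-0.5,0.0015,0.0008,0,0]
    - [0.1,0.0015,0.0008,0,0]
    - [0.1,0.0015,0.0008,0,0]
    - [0.1,0.0015,0.0008,0,0]
    - [0.1,0.0015,0.0008,0,0]
    - [0.2,-0.02,0.0008,0,0]
    - [0.3,-0.06,-0.02,0,0]
    - [0.3,-0.1,-0.05,0,0]
    - [0.3,-0.1,-0.07,0,0]
    - [0.3,-0.1,-0.07,0,0]
  newtons: 8

```text
time_s: 26.48
tool_pos: [0.4655, -0.1048, 0.2483]
tool_rot: [27.2, 89.9, -60.8]
force: [0.3, -0.2, 0.0]
grip_width: 0.0564
```

```bash
python3 look.py yellow w7.png| sed -n '1p'; python3 seat.py yellow blue; python3 gap.py; python3 - <<'E'
from h import *
f=np.load("last.npz");m={k:f[k] for k in("fx","fy","cx","cy","xyz","attitude")};d=f["d"];im=f["im"];L=toL(cloud(d,m));ok=d>0
hsv=cv2.cvtColor(im,cv2.COLOR_RGB2HSV);X,Y,Z=np.moveaxis(L,-1,0)
red=((hsv[...,0]<5)|(hsv[...,0]>175))&(hsv[...,1]>170)&(hsv[...,2]>70)&(abs(X+54)<8)&(abs(Z-18)<9)
org=(hsv[...,0]>5)&(hsv[...,0]<16)&(hsv[...,1]>180)&(hsv[...,2]>70)&(Z>28)&(Z<70)&(X<-35)&(Y<-60)
blk=(hsv[...,2]<60)&(abs(X+56)<16)&(Z>14)&(Z<34)&(Y<-60)
for n,k in(("red",red),("org",org),("collar",blk)):
    p=L[k&ok];print(n,len(p),np.round(np.percentile(p,[1,5,50,95,99],axis=0),1).tolist() if len(p)>5 else'')
E
```

```text
{'time_s': 26.475, 'tool_pos': [0.4655, -0.1048, 0.2483], 'tool_rot': [27.2374, 89.8828, -60.7523], 'force': [0.3368, -0.1607, 0.0333], 'grip_width': 0.0564}
yellow 1415 lo/hi [[6.5, -18.7, 27.3], [14.3, 19.8, 62.6]]
  tilt off square 1.8, x 9.8, underside z -0.4, cost/pt 0.33 y mid 0.5
blue 605 lo/hi [[-12.0, -19.9, 31.3], [2.2, 20.2, 62.8]]
  tilt off square -0.0, x -7.0, underside z 0.0, cost/pt 0.39 y mid 0.1
lip top (-24.4..-16.4) 92 [[-24.5, -20.9, 27.6], [-19.9, 20.9, 30.0], [-11.9, 25.7, 32.4]]
carrier top (from 16.4) 2989 [[16.8, -33.7, 28.6], [28.7, -0.1, 29.9], [39.7, 33.6, 31.2]]
wall (y 25..31) 230 [[-12.9, 25.1, 24.6], [0.8, 27.9, 25.9], [13.2, 30.7, 26.9]]
floor 15 [[-14.2, -24.9, -1.1], [-8.1, -24.7, -0.2], [0.5, 11.0, 0.8]]
red 145 [[-58.4, -14.9, 16.1], [-57.9, -14.8, 17.3], [-52.2, -10.2, 23.1], [-49.7, -5.6, 25.0], [-49.4, -4.7, 25.6]]
org 578 [[-63.0, -126.0, 30.5], [-61.2, -124.9, 32.1], [-47.5, -118.9, 54.8], [-46.2, -113.6, 60.5], [-45.8, -113.3, 60.9]]
collar 372 [[-64.2, -177.5, 14.8], [-61.2, -176.4, 16.2], [-47.5, -112.6, 25.0], [-43.8, -108.4, 30.7], [-43.2, -108.2, 31.2]]
```

View pics/w7.png

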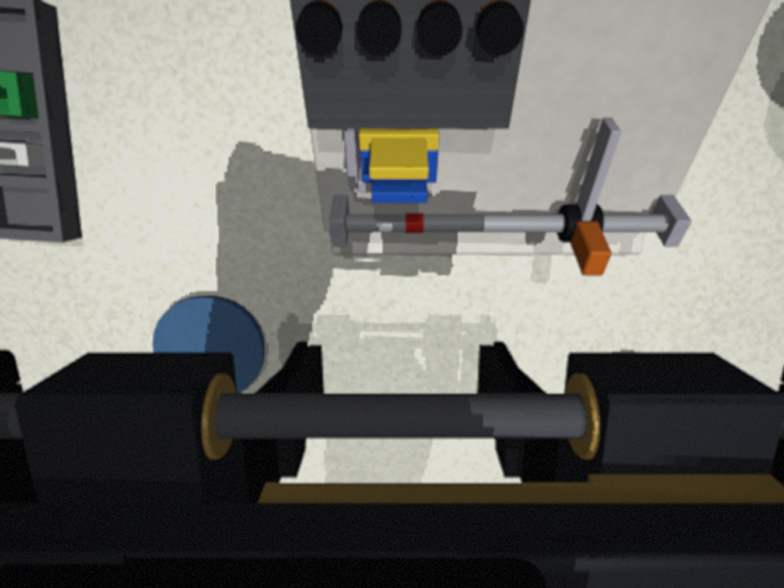

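step_arm:
  deltas:
    - [0.1,0,0.01,0.05,0]
    - [0.1,0,0.0197,0.1193,0]
    - [0.1,0.04,0.0197,0.1193,0]
    - [0.1,0.1,0.0197,0.1193,0]
    - [0.1,0.13,0.0197,0.1193,0]
    - [0.1,0.1465,0.0197,0.1193,0]
    - [0.1,0.1465,0.0197,0.1193,0]
    - [-0.9,0.1465,0.0197,0.1193,0]
    - [-0.9,0.1465,0.0197,0.1193,0]
    - [-0.9,0.1465,0.0197,0.1193,0]
    - [-0.9,0.1465,0.0197,0.1193,0]
    - [-0.9,0.1465,0.0197,0.1193,0]
  newtons: 10

```text
time_s: 28.02
tool_pos: [0.4903, -0.2233, 0.1016]
tool_rot: [36.2, 89.9, -51.7]
force: [0.0, -1.0, 2.1]
grip_width: 0.0139
```

```bash
cat > keep.py <<'E'
import sys
from h import *
o=monitor.get_obs();print({k:np.round(o[k],4).tolist() for k in("time_s","tool_pos","tool_rot","force","grip_width")},"tcp slot",toL(o["tool_pos"]).round(1))
m=camera_model("wrist");im,d=read_camera("wrist");np.savez("last.npz",im=im,d=d,**m)
if len(sys.argv)>1: save(sys.argv[1],im,1.4)
L=toL(cloud(d,m));ok=d>0
hsv=cv2.cvtColor(im,cv2.COLOR_RGB2HSV);X,Y,Z=np.moveaxis(L,-1,0)
red=((hsv[...,0]<5)|(hsv[...,0]>175))&(hsv[...,1]>170)&(hsv[...,2]>60)&(abs(X+54)<8)&(abs(Z-18)<9)
org=(hsv[...,0]>5)&(hsv[...,0]<16)&(hsv[...,1]>180)&(hsv[...,2]>60)&(Z>28)&(Z<70)&(X<-35)
col=(hsv[...,2]<60)&(X>-57)&(X<-40)&(Z>20)&(Z<32)&(Y>-150)&(Y<10)
arm=(hsv[...,1]<60)&(hsv[...,2]>60)&(X>-40)&(X<20)&(Z>8)&(Z<50)&(Y<-20)&(Y>-140)
for n,k in(("red",red),("org",org),("collar",col),("arm",arm)):
    p=L[k&ok];print(n,len(p),np.round(np.percentile(p,[1,5,50,95,99],axis=0),1).tolist() if len(p)>5 else'')
E
python3 keep.py
```

```text
{'time_s': 28.025, 'tool_pos': [0.4903, -0.2233, 0.1016], 'tool_rot': [36.2153, 89.9369, -51.7224], 'force': [0.0166, -0.9564, 2.064], 'grip_width': 0.0139} tcp slot [ -49.3 -118.    53.4]
red 475 [[-56.9, -16.1, 15.2], [-56.2, -15.5, 16.0], [-51.4, -10.3, 22.0], [-49.6, -5.0, 24.8], [-49.3, -4.6, 25.2]]
org 1285 [[-48.6, -126.3, 29.2], [-47.9, -125.7, 30.7], [-46.8, -119.8, 43.5], [-45.9, -113.4, 54.0], [-45.6, -112.9, 55.3]]
collar 770 [[-54.1, -131.1, 20.2], [-53.1, -130.6, 20.8], [-46.8, -118.1, 25.7], [-44.2, -108.6, 29.9], [-43.8, -108.1, 30.6]]
arm 2278 [[-38.6, -122.5, 11.1], [-33.3, -122.2, 15.6], [7.4, -118.5, 27.0], [19.4, -23.4, 30.2], [19.8, -20.8, 30.8]]
```

step_arm:
  deltas:
    - [-0.9,0,0,-0.006,0]
    - [-0.9,0,0,-0.017,0]
    - [-0.9,0,0,-0.029,0]
    - [-0.9,0,0,-0.041,0]
    - [-0.9,0,0,-0.053,0]
    - [-0.9,0,0,-0.065,0]
    - [-0.9,0,0,-0.075,0]
    - [-0.9,0,0,-0.082,0]
    - [-0.9,0,0,-0.085,0]
    - [-0.9,0,0,-0.085,0]
  newtons: 12

```text
time_s: 29.32
tool_pos: [0.4874, -0.1362, 0.1016]
tool_rot: [115.9, 90.0, 28.0]
force: [0.3, -0.8, 6.1]
grip_width: 0.014
```

```bash
python3 keep.py; python3 - <<'E'
import cv2,numpy as np
im=np.load("last.npz")["im"];cv2.imwrite("pics/w8.png",cv2.resize(im[180:330,200:400,::-1],None,fx=4,fy=4,interpolation=cv2.INTER_CUBIC))
E
```

```text
{'time_s': 29.325, 'tool_pos': [0.4874, -0.1362, 0.1016], 'tool_rot': [115.8632, 89.958, 28.0282], 'force': [0.2731, -0.8303, 6.0572], 'grip_width': 0.014} tcp slot [-49.2 -30.9  53.4]
red 365 [[-57.9, -15.5, 14.9], [-57.1, -15.3, 16.2], [-51.9, -11.4, 22.5], [-49.6, -7.3, 25.0], [-49.2, -5.3, 25.2]]
org 1286 [[-48.6, -39.2, 29.3], [-47.8, -38.6, 30.6], [-46.7, -32.7, 43.4], [-45.9, -26.4, 54.0], [-45.6, -25.8, 55.2]]
collar 779 [[-54.3, -44.2, 20.1], [-53.1, -43.5, 20.6], [-46.7, -30.7, 25.7], [-44.1, -21.5, 29.9], [-43.6, -20.9, 30.7]]
arm 2337 [[-38.5, -58.6, 25.3], [-33.0, -54.8, 26.0], [9.0, -33.2, 27.3], [19.5, -24.5, 30.4], [19.9, -21.0, 30.8]]
```

View pics/w8.png

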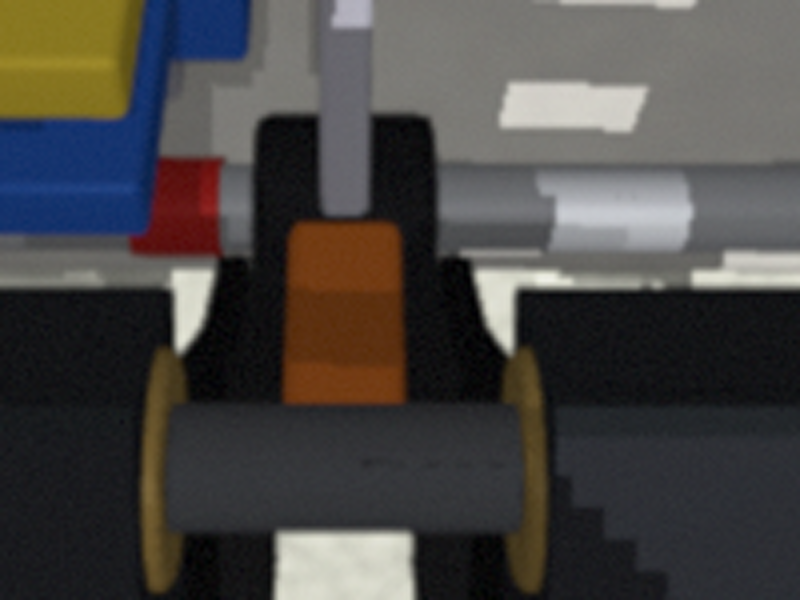

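step_arm:
  deltas:
    - [-0.9,0,0,0,0]
    - [-0.9,0,0,-0.0015,0]
    - [-0.9,0,0,-0.003,0]
    - [-0.9,0,0,-0.0035,0]
    - [-0.9,0,0,-0.0035,0]
    - [-0.9,0,0,-0.0035,0]
  newtons: 12

```text
time_s: 30.12
tool_pos: [0.4873, -0.1334, 0.1016]
tool_rot: [72.9, 90.0, -15.0]
force: [-0.7, -2.1, 5.3]
grip_width: 0.0135
```

```bash
cat > face.py <<'E'
# sub-pixel: red edge and collar edge along bar rows in last wrist picture
from h import *
f=np.load("last.npz");m={k:f[k] for k in("fx","fy","cx","cy","xyz","attitude")};im=f["im"].astype(float)
def pix_y(u,v,x,z):  # slot y of pixel (u,v) assuming slot x known -> intersect ray with plane slot x=const... use z plane
    r=np.array([(u-m["cx"])/m["fx"],(v-m["cy"])/m["fy"],1.])@att(m).T
    o=toL(m["xyz"]);dr=r@S*1000
    # intersection with plane containing y direction through (x,z), facing the camera
    n=np.array([o[0]-x,0,o[2]-z]);t=((np.array([x,0,z])-o)@n)/(dr@n);return (o+t*dr)
# rows of the bar's visible top: slot (-52,22)
for (x,z) in((-52.5,22.8),(-51.2,21.6),(-54,23.6)):
    p=proj(toW([[x,y,z] for y in(-30,-15,-5)]),m);v=int(round(p[1,1]))
    a=int(p[1,0])-25;b=int(p[1,0])+40
    row=im[v-1:v+2,:].mean(0);redn=row[:,0]-row[:,1:].mean(1);lum=row.sum(1)
    us=np.arange(min(a,b),max(a,b));R_=redn[us]
    th=R_.max()/2;i=np.where((R_[:-1]>th)&(R_[1:]<=th))[0][-1];ue=us[i]+(R_[i]-th)/(R_[i]-R_[i+1])
    us2=np.arange(int(ue)+1,int(ue)+40)
    print("row",v,"red edge u %.2f y %.2f"%(ue,pix_y(ue,v,x,z)[1]),"lum after",lum[us2[:14]].round().astype(int).tolist())
# collar front rim: dark region edge at higher radius; take rim top (towards camera)
E
python3 keep.py; python3 face.py;python3 - <<'E'
import cv2,numpy as np
im=np.load("last.npz")["im"];cv2.imwrite("pics/w9.png",cv2.resize(im[200:260,220:320,::-1],None,fx=8,fy=8,interpolation=cv2.INTER_NEAREST))
E
```

```text
{'time_s': 30.125, 'tool_pos': [0.4873, -0.1334, 0.1016], 'tool_rot': [72.8787, 89.9511, -14.986], 'force': [-0.6898, -2.1017, 5.3138], 'grip_width': 0.0135} tcp slot [-49.2 -28.   53.3]
red 318 [[-58.3, -15.6, 14.8], [-57.2, -15.2, 15.8], [-52.1, -12.0, 22.8], [-49.6, -7.5, 25.0], [-49.1, -5.2, 25.2]]
org 1292 [[-48.5, -36.4, 29.1], [-47.9, -35.8, 30.6], [-46.8, -29.9, 43.5], [-45.8, -23.5, 54.1], [-45.5, -23.0, 55.3]]
collar 770 [[-54.2, -42.0, 20.2], [-52.9, -40.7, 20.9], [-46.8, -29.4, 25.7], [-44.1, -18.7, 30.0], [-43.6, -18.1, 31.0]]
arm 2343 [[-38.6, -58.7, 25.3], [-33.2, -55.0, 26.0], [8.8, -30.7, 27.3], [19.6, -24.2, 30.4], [19.9, -21.0, 30.9]]Traceback (most recent call last):
  File "face.py", line 15, in <module>
    th=R_.max()/2;i=np.where((R_[:-1]>th)&(R_[1:]<=th))[0][-1];ue=us[i]+(R_[i]-th)/(R_[i]-R_[i+1])
                    ~~~~~~~~~~~~~~~~~~~~~~~~~~~~~~~~~~~~~~^^^^
IndexError: index -1 is out of bounds for axis 0 with size 0
```

View pics/w9.png

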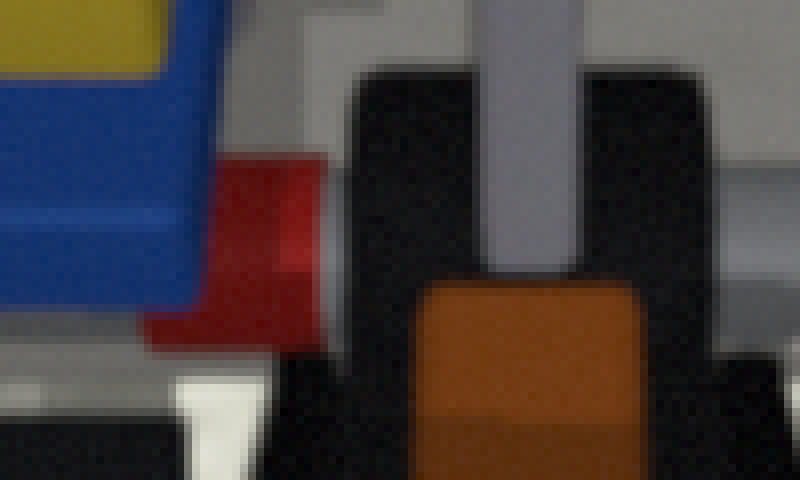

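step_arm:
  deltas:
    - [-0.9,0,0,-0.001,0]
    - [-0.9,0,0,-0.002,0]
    - [-0.9,0,0,-0.0022,0]
    - [-0.9,0,0,-0.0022,0]
    - [-0.9,0,0,-0.0022,0]
  newtons: 12

```text
time_s: 30.8
tool_pos: [0.4871, -0.1312, 0.1016]
tool_rot: [68.9, 90.0, -18.9]
force: [0.1, -1.6, 4.4]
grip_width: 0.014
```

```bash
cat > edge.py <<'E'
from h import *
f=np.load("last.npz");im=f["im"].astype(float);v0,v1=int(f["v0"]) if "v0" in f else 222,240
row=im[v0:v1].mean(0);r=row[:,0]-row[:,1:].mean(1)
for u in range(250,280): print(u,r[u].round(),row[u].sum().round(),end=" | ")
print();print([ (u,row[u].sum().round()) for u in range(300,316)])
E
python3 keep.py; python3 edge.py
```

```text
{'time_s': 30.8, 'tool_pos': [0.4871, -0.1312, 0.1016], 'tool_rot': [68.9442, 89.9551, -18.9216], 'force': [0.1284, -1.5564, 4.3882], 'grip_width': 0.014} tcp slot [-49.2 -25.9  53.3]
red 276 [[-58.3, -15.2, 14.9], [-57.7, -15.1, 16.1], [-52.4, -12.4, 23.1], [-49.6, -7.2, 25.2], [-49.3, -5.1, 25.5]]
org 1287 [[-48.6, -34.3, 29.2], [-47.8, -33.7, 30.8], [-46.7, -27.8, 43.4], [-45.8, -21.4, 54.2], [-45.5, -20.8, 55.1]]
collar 773 [[-54.4, -39.1, 20.1], [-53.2, -38.5, 20.6], [-46.7, -26.2, 25.6], [-44.0, -16.6, 29.8], [-43.5, -16.0, 30.6]]
arm 2331 [[-38.9, -58.7, 25.3], [-33.0, -55.0, 26.0], [8.9, -28.8, 27.3], [19.6, -24.3, 30.4], [19.9, -21.0, 30.8]]
250 -28.0 145.0 | 251 9.0 143.0 | 252 53.0 140.0 | 253 73.0 133.0 | 254 78.0 128.0 | 255 77.0 130.0 | 256 77.0 130.0 | 257 77.0 130.0 | 258 81.0 135.0 | 259 92.0 160.0 | 260 100.0 170.0 | 261 97.0 169.0 | 262 78.0 141.0 | 263 39.0 87.0 | 264 4.0 55.0 | 265 -2.0 51.0 | 266 -1.0 54.0 | 267 -1.0 56.0 | 268 -1.0 55.0 | 269 -1.0 54.0 | 270 -1.0 54.0 | 271 -0.0 58.0 | 272 5.0 64.0 | 273 11.0 80.0 | 274 16.0 84.0 | 275 18.0 91.0 | 276 18.0 89.0 | 277 18.0 91.0 | 278 18.0 87.0 | 279 19.0 126.0 | 
[(300, np.float64(60.0)), (301, np.float64(56.0)), (302, np.float64(56.0)), (303, np.float64(54.0)), (304, np.float64(57.0)), (305, np.float64(53.0)), (306, np.float64(50.0)), (307, np.float64(42.0)), (308, np.float64(81.0)), (309, np.float64(184.0)), (310, np.float64(273.0)), (311, np.float64(296.0)), (312, np.float64(297.0)), (313, np.float64(296.0)), (314, np.float64(296.0)), (315, np.float64(296.0))]
```

step_arm:
  deltas:
    - [-0.5,0,0,0,0]
    - [-0.3,0,0,0,0]
    - [-0.2,0,0,0,0]
    - [-0.2,0,0,0,0]
    - [-0.2,-0.01,0,0,0]
    - [-0.2,-0.03,0,0,0]
    - [-0.2,-0.08,-0.01,0,0]
    - [0,-0.13,-0.03,0,0]
    - [0.5,-0.15,-0.045,0,0]
    - [1,-0.15,-0.045,0,0]
    - [1,-0.15,-0.045,0,0]
  newtons: 12

```text
time_s: 32.22
tool_pos: [0.4418, -0.1337, 0.2505]
tool_rot: [-113.4, 90.0, 158.7]
force: [0.1, 0.6, 0.1]
grip_width: 0.0656
```

```bash
python3 keep.py; python3 seat.py yellow blue; python3 - <<'E'
import cv2,numpy as np
im=np.load("last.npz")["im"];cv2.imwrite("pics/w10.png",cv2.resize(im[40:240,170:430,::-1],None,fx=3,fy=3,interpolation=cv2.INTER_CUBIC))
E
```

```text
{'time_s': 32.225, 'tool_pos': [0.4418, -0.1337, 0.2505], 'tool_rot': [-113.4159, 89.9676, 158.6666], 'force': [0.0873, 0.5806, 0.1312], 'grip_width': 0.0656} tcp slot [-14.1 -26.7 205. ]
red 156 [[-59.4, -15.1, 18.2], [-58.8, -15.0, 18.8], [-53.2, -10.0, 23.5], [-49.9, -5.1, 25.1], [-49.6, -4.9, 25.8]]
org 565 [[-64.2, -33.8, 30.9], [-62.2, -33.5, 32.7], [-47.4, -27.8, 56.3], [-46.3, -21.9, 60.5], [-46.0, -20.9, 61.0]]
collar 246 [[-56.7, -39.4, 20.3], [-55.7, -38.4, 21.0], [-47.3, -23.3, 26.4], [-44.1, -16.2, 31.0], [-43.7, -16.1, 31.4]]
arm 780 [[-38.8, -59.0, 14.8], [-34.5, -54.5, 25.7], [6.0, -28.5, 27.4], [19.5, -24.0, 30.6], [20.0, -21.0, 31.1]]
yellow 1413 lo/hi [[6.1, -19.4, 27.6], [14.2, 19.6, 62.8]]
  tilt off square 1.8, x 9.8, underside z -0.4, cost/pt 0.34 y mid 0.1
blue 766 lo/hi [[-14.2, -20.8, 31.2], [1.8, 14.2, 62.9]]
  tilt off square 1.5, x -5.5, underside z 0.0, cost/pt 0.37 y mid -1.2
```

View pics/w10.png

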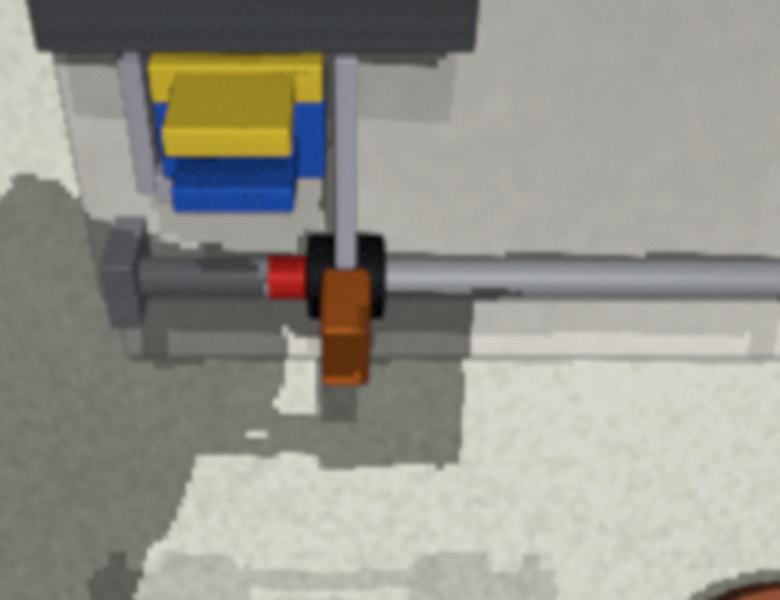

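```bash
python3 -c "
from h import *
print(env.sign_off())"
```

```text
the job is handed in; nothing more can be done
None
```

I handed the job in at about 32 s with all steps done. Blue (21 mm) and yellow (10 mm) together fill the 32.8 mm gap with 1.8 mm to spare. White and green stayed in the caddy.

**How it was done:** The arm can only point straight down, so I tilted each packer 30° in a light grip against the caddy wall. I lowered both square to the bed, blue against the lip first, then yellow into the remaining gap. Wrist force readings stayed within about 3 N while placing them. I then gripped the keeper and slid it up to the red band, opened the fingers and lifted clear.

**Last checks, from the wrist camera after letting go:**
- **Packers:** both undersides measured within about 0.4 mm of the floor, tabs outward. The fit showed each 1.5–1.8° off square. For yellow that is within its clearance.
- **Blue's last reading:** it gave its middle at y = -1.2 mm, against about 0 earlier. I did not look into the difference; blue was partly hidden in that view.
- **Keeper:** the collar's face came out at about y = -15.5 mm and the band's edge at -15.2 to -15.6 mm. The full band shows and I could see no gap.
- **Disagreement with the text:** the keeper started about 92 mm from the band, not the 120 mm that "parked at 0" implies. I went by the images.

The wrist camera read about 1.5 mm low in y against the tool, and I allowed for that. I did not re-measure the bystanders at the end; the arm stayed clear of them throughout.

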